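# Load the jar tray and put its cover back on

### The arm

A 6-joint arm with a two-finger parallel gripper is mounted at the origin on the work surface. World frame = base frame: x ahead of the robot, y to its left, z up, the work surface at z = 0. Lengths are in m, angles in rad, forces in N, time in s.
With the tool pointing down it reaches from about 0.375 to 0.9 m from the base axis. Payload 3.1 kg.
Tool frame: the origin (TCP) lies midway between the tips of the shut fingers; the grasp point (between the pads) lies 19 mm behind it (manip.pinch_z is the distance from the TCP to the grasp point, in m); z points along the fingers, y is the line along which they close (so a half turn about z gives the same grasp; the last joint's range is limited). The gripper opens to 85 mm and grips with 20 to 120 N. Pads are 22 mm wide; open, the fingers measure 114 mm over their backs; the gripper's body (76 mm by 85 mm) begins 54 mm behind the grasp point. The pads swing forward as they close: fully open they stand 13 mm farther back than shut.
Start: joints at [-1.417, 0.527, 1.433, -0, 1.181, -0.178], TCP at [0.204, -0.591, 0.208] pointing down, gripper open.
Joint ranges: [-3.08, 3.08], [-0.75, 2.2], [0.22, 2.44], [-1.43, 4.57], [0, 2.65], [-2.85, 2.85]. Speed limits (rad/s): [2.79, 2.79, 3.14, 3.14, 3.14, 3.14].

### API

Orientations are given as a unit quaternion [x, y, z, w].
In Python, from station import manip, viewer, ticket gives the robot as it stands.
- The arm moves only by the shell command python3 -m creep 'ROWS' [FORCE]. ROWS is JSON, a list of rows, each an object with "slide": the shift along the tool's x, y, z in cm, a list of three; "angular": the turn, a rotation vector about the tool's x, y, z in rad, a list of three; "claw": the opening, from -1 (shut) to 1 (fully open). A call has 1 to 10 rows; each row shifts and turns the commanded pose from where the row before left it, along the tool's axes as they then stand; what a row does not reach is not made up. A row lasts 1/12 s, in which the tool goes at most 41.7 mm and 7.16 degrees, less where a joint would pass 70% of its speed; a pose out of reach is approached as far as the arm can. A call with a gripper value outside its range is refused whole. The fingers move at their own pace and stop on an object; FORCE is the grip in N (left out, the last holds). Time passes only in rows, so rows that do not move let the fingers close. It gives the time, the measured TCP pose, the force, the opening and the grip force at its end, in the units of the state.
- manip.sense(): the state, without advancing time (a new reading comes with each control period).
- viewer.snapshot(name): name is "scene" or "top" or "wrist"; returns the picture (384x512x3 uint8, blue, green, red); there is no depth.
- viewer.calibration(name): a dict with "fov_y" (degrees; the focal length in pixels is half the picture's height over the tangent of half this angle, whatever the lens; pixels are square), "cx", "cy" (the principal point, pixels), "T" (4x4, takes a point from camera to world coordinates); the wrist camera has in their place "tool_from_camera" (4x4, takes a point from camera to tool coordinates, whose origin is the TCP and whose axes are the flange's). Camera axes: x right, y up, looking along -z (the intrinsics and any distortion apply to the point x, -y, -z); pixel columns grow to the right and rows downward; lengths in m; the calibration is good to about 2 mm. The wrist camera is an equidistant fisheye: a pixel r from the principal point sees the ray r / f radians off the axis. A picture is of the moment at which its call begins: read the wrist's pose just before it. calibration takes no time and is no camera call.
- ticket.sign_off(): hands the job in; it is judged then, once.
The state is a dict: "t": time; "q": joint angles; "qd": joint speeds; "tau": joint torques, N m; "tcp_pos": TCP position; "tool_rot": TCP orientation; "force": force on the tool from outside, world axes, zero at the start; "ft_torque": the same for the moment, N m; "finger_gap": opening from 0.0 (shut) to 1.0 (fully open); "gripper_force": force on a finger pad.
Only numpy, scipy, OpenCV 4.12 (cv2) and the standard library are available. Lean on these libraries where they do the work, as an engineer would, in place of code of your own. Each camera call takes 0.05 s, during which the arm holds its last target. There are 200 camera calls.

### The job

Take the clear cover off the steel tray and set it down flat on the bare bench beside it. Stand every small blue-capped jar upright on the tray, each one centred on its own ring, filling the far row before using any ring of the near row, and set glass and cover down without dropping them. Then put the cover back over the loaded tray so that it sits all round on the ledge, level, and leave the other glassware on the bench where it is.

Things in the scene. Friction and masses are not known exactly. Their poses are not given: they have to be found in the camera images.
- tray: Stainless loading tray, fixed. Origin: middle of its underside, on the bench; z up; x the short way, towards the far row (away from the robot, within 0.3 rad), y the long way, to the left. Base plate 168 x 204 x 4 mm, on it a rubber liner (top at z 6 mm) inside an upstand 134 x 172 mm outside, top at z 14 mm. Low wire handles stick out to 121 mm at both y ends
- tray_ledge (a point): A point on the tray's ledge, tray frame x 79, y 0, z 4 mm. The ledge is the flat top of the base plate, running all round outside the upstand; the cover's lower edge rests on it
- ring_far1 (a point): Centre of a ring moulded in the liner (grey circle 52 mm across), far row, number 1 from the robot's left: tray frame x 36, y 54 mm, on the liner's top (6 mm above the bench). A jar's place
- ring_far2 (a point): Centre of a ring moulded in the liner (grey circle 52 mm across), far row, number 2 from the robot's left: tray frame x 36, y 0 mm, on the liner's top (6 mm above the bench). A jar's place
- ring_far3 (a point): Centre of a ring moulded in the liner (grey circle 52 mm across), far row, number 3 from the robot's left: tray frame x 36, y -54 mm, on the liner's top (6 mm above the bench). A jar's place
- ring_near1 (a point): Centre of a ring moulded in the liner (grey circle 52 mm across), near row, number 1 from the robot's left: tray frame x -36, y 54 mm, on the liner's top (6 mm above the bench). A jar's place
- ring_near2 (a point): Centre of a ring moulded in the liner (grey circle 52 mm across), near row, number 2 from the robot's left: tray frame x -36, y 0 mm, on the liner's top (6 mm above the bench). A jar's place
- ring_near3 (a point): Centre of a ring moulded in the liner (grey circle 52 mm across), near row, number 3 from the robot's left: tray frame x -36, y -54 mm, on the liner's top (6 mm above the bench). A jar's place
- cover: Loose clear-plastic cover, grey lower edging: a box open below, 150 (x) x 188 (y) mm outside, 144 x 182 inside, 53 high (50 clear inside), about 0.35 kg. Origin: centre of its underside, level with its lower edge; z up, y the long way (fits either way round). Starts seated on the tray, origin 4 mm over the bench. Clears the upstand by 5 mm a side
- cover_bar (a point): Centre of the steel grip bar on top of the cover, 80 mm above the cover's lower edge: a bar 12 mm wide (cover x), 14 mm high, 90 mm long (cover y), with 20 mm of free space below it; two posts carry it 34 mm either side of its centre. Grip it across, from above
- jar1: Small low glass jar, closed, about 70 g: clear body 41 mm across and 25 mm high, blue cap 44 mm across and 15 mm high, 40 mm in all. Origin: centre of its underside, z up. Stands on the bench to the robot's right at the start; may be absent (None)
- jar2: Small low glass jar, closed, about 70 g: clear body 41 mm across and 25 mm high, blue cap 44 mm across and 15 mm high, 40 mm in all. Origin: centre of its underside, z up. Stands on the bench to the robot's right at the start; may be absent (None)
- jar3: Small low glass jar, closed, about 70 g: clear body 41 mm across and 25 mm high, blue cap 44 mm across and 15 mm high, 40 mm in all. Origin: centre of its underside, z up. Stands on the bench to the robot's right at the start; may be absent (None)
- jar4: Small low glass jar, closed, about 70 g: clear body 41 mm across and 25 mm high, blue cap 44 mm across and 15 mm high, 40 mm in all. Origin: centre of its underside, z up. Stands on the bench to the robot's right at the start; may be absent (None)
- jar5: Small low glass jar, closed, about 70 g: clear body 41 mm across and 25 mm high, blue cap 44 mm across and 15 mm high, 40 mm in all. Origin: centre of its underside, z up. Stands on the bench to the robot's right at the start; may be absent (None)
- jar6: Small low glass jar, closed, about 70 g: clear body 41 mm across and 25 mm high, blue cap 44 mm across and 15 mm high, 40 mm in all. Origin: centre of its underside, z up. Stands on the bench to the robot's right at the start; may be absent (None)
- beaker: Bystander: open glass beaker 52 mm across, 70 mm high, standing among the jars. Origin: centre of the underside
- flask: Bystander: conical flask, 62 mm across at the foot, 90 mm high, no cap, right of and beyond the tray. Origin: centre of the underside
- bottle_big: Bystander: blue-capped bottle 66 mm across, 135 mm high, beyond and left of the tray. Origin: centre of the underside
- bottle_mid: Bystander: blue-capped bottle 56 mm across, 100 mm high, far left. The bench between it and the robot (about x 0.34 to 0.53, y 0.26 to 0.46) is bare at the start. Origin: centre of the underside
- washbottle: Bystander: white wash bottle 60 mm across, 170 mm high with its spout, at the far right, beyond the jars. Origin: centre of the underside
Mind the look-alikes: they are no part of the job. Leave any orange look-alike of the cover alone.

How it is judged:
By the outcome, as a careful person would: the job done as asked, in the order asked, and still so for the second after the job is handed in, with the robot touching nothing.
Of jar1, jar2, jar3, jar4, jar5, jar6 only 4 to 6 are there at a start; the rules pass over those that are not, and their reading is None.
At some moment in a run one of jar1, jar2, jar3, jar4, jar5, jar6, cover may be knocked a few centimetres aside while the robot is not near it.
It also fails if it takes over 210 s, if anything falls off the work surface, if the arm or the gripper's body presses on something with over 40 N, if the wrist force passes 120 N, or if a joint passes its speed limit or range.

## Working session

There is one attempt and no reset: what is moved stays moved. The work goes in short steps, Python scripts to look and compute and a shell command to move; the robot and the scene stay as the last step left them, time stands still between calls to the robot, and variables do not carry over. Pictures are saved under pics/ and viewed, at most 14 in all, crops included, and the job is handed in when it is done.

```bash
ls; mkdir -p pics
python3 - <<'E'
from station import manip, viewer
import cv2,numpy as np
s=manip.sense(); print({k:np.round(v,3).tolist() for k,v in s.items()}, manip.pinch_z)
a=viewer.snapshot("scene");b=viewer.snapshot("top");c=viewer.snapshot("wrist")
for n,i in zip(("scene","top","wrist"),(a,b,c)):
    cv2.imwrite(f"pics/{n}0.png",i)
    k=viewer.calibration(n); print(n,{q:np.round(v,4).tolist() for q,v in k.items()})
E
```

```text
pics
{'t': 0.0, 'q': [-1.416, 0.528, 1.434, -0.0, 1.181, -0.178], 'qd': [-0.001, -0.001, -0.0, 0.001, -0.0, 0.0], 'tau': [-0.0, -44.235, -17.803, -0.0, 0.008, 0.0], 'tcp_pos': [0.204, -0.59, 0.207], 'tool_rot': [0.986, 0.166, 0.0, -0.001], 'force': [0.3, -0.354, -0.137], 'ft_torque': [-0.043, -0.02, -0.008], 'gripper_force': 0.0, 'finger_gap': 1.001} 0.0187
scene {'fov_y': 47.9579, 'cx': 253.9716, 'cy': 193.3638, 'T': [[0.8072, -0.5066, 0.3029, 0.8311], [0.5902, 0.6916, -0.4163, -0.5184], [0.0014, 0.5148, 0.8573, 1.1421], [0.0, 0.0, 0.0, 1.0]]}
top {'fov_y': 45.7057, 'cx': 251.4368, 'cy': 184.1817, 'T': [[-0.0065, 0.9923, -0.1235, 0.2551], [-1.0, -0.0063, 0.0024, -0.0059], [0.0016, 0.1235, 0.9923, 1.5825], [0.0, 0.0, 0.0, 1.0]]}
wrist {'fov_y': 65.7065, 'cx': 256.5063, 'cy': 192.1631, 'tool_from_camera': [[0.0002, 0.9529, 0.3033, 0.0776], [1.0, -0.0003, 0.0004, 0.0006], [0.0005, 0.3033, -0.9529, -0.1655], [0.0, 0.0, 0.0, 1.0]]}
```

Run:
```python
import cv2
a=cv2.imread("pics/top0.png");cv2.imwrite("pics/top0b.png",cv2.resize(a,(800,600),interpolation=cv2.INTER_CUBIC))
a=cv2.imread("pics/scene0.png");cv2.imwrite("pics/scene0b.png",cv2.resize(a,(800,600),interpolation=cv2.INTER_CUBIC))
```

```text
(no output)
```

View pics/top0b.png

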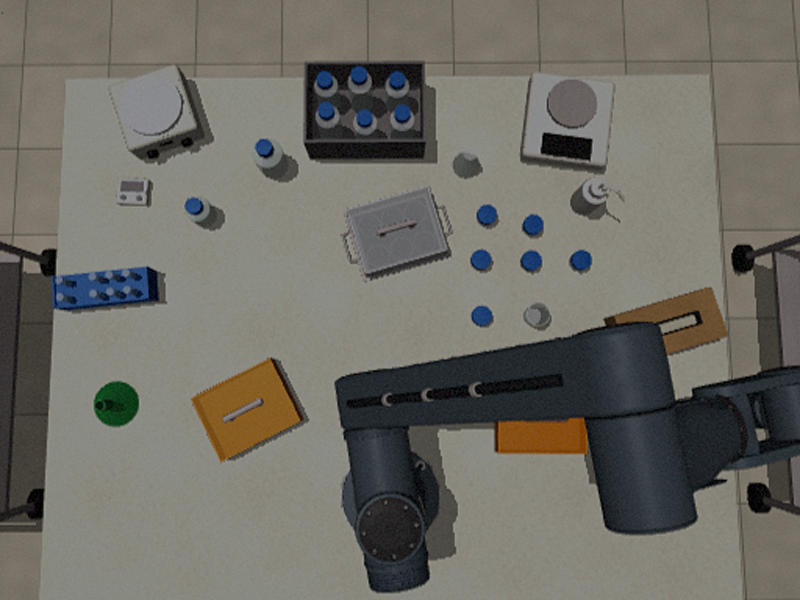

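View pics/scene0b.png

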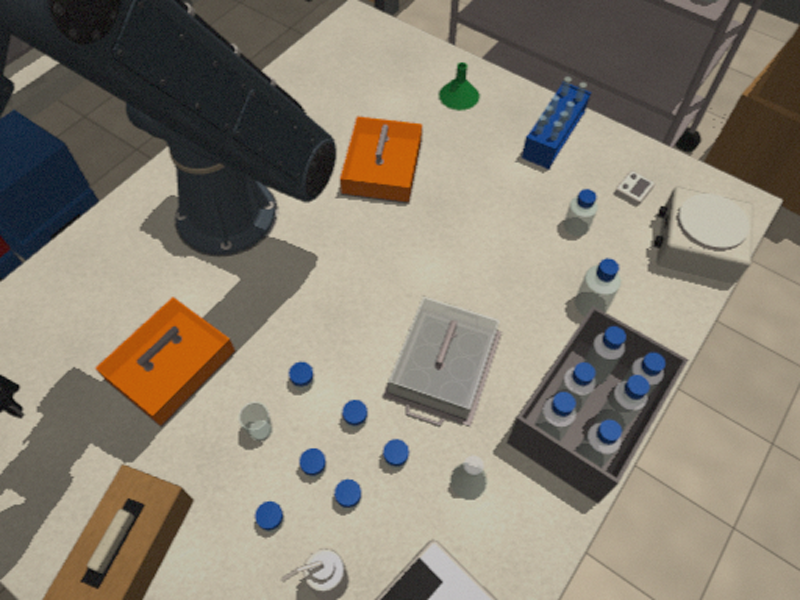

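The six blue-capped jars are in the top view (800x600) at (487,215), (533,226), (481,260), (531,261), (581,260) and (482,316). The clear cover on the steel tray is at (397,233). The orange boxes at (248,410) and (541,436) are the look-alikes. The box at (365,105) and the left bottles (268,152) and (197,209) are bystanders. Next I triangulate the caps and the bar.

```bash
cat > h.py <<'E'
import cv2,numpy as np
from scipy.spatial.transform import Rotation as R
from station import manip,viewer
def shot(n):
    s=manip.sense(); return viewer.snapshot(n),s
def cam(n,s=None):
    k=viewer.calibration(n); f=192/np.tan(np.radians(k["fov_y"])/2)
    if n!="wrist": return k,f,np.array(k["T"])
    T=np.eye(4);T[:3,:3]=R.from_quat(s["tool_rot"]).as_matrix();T[:3,3]=s["tcp_pos"]
    return k,f,T@np.array(k["tool_from_camera"])
def ray(n,uv,s=None):
    k,f,T=cam(n,s); x,y=(np.array(uv)-[k["cx"],k["cy"]])/f
    if n=="wrist":
        r=np.hypot(x,y); m=np.sin(r)/r if r>1e-9 else 1; d=np.array([x*m,-y*m,-np.cos(r)])
    else: d=np.array([x,-y,-1])
    d=T[:3,:3]@d; return T[:3,3],d/np.linalg.norm(d)
def onz(n,uv,z,s=None):
    o,d=ray(n,uv,s); return o+d*(z-o[2])/d[2]
def proj(n,p,s=None):
    k,f,T=cam(n,s); c=np.linalg.inv(T)@np.append(p,1); x,y,z=c[0],-c[1],-c[2]
    if n=="wrist":
        r=np.hypot(x,y); t=np.arctan2(r,z); q=np.array([x,y])/max(r,1e-9)*t
    else: q=np.array([x,y])/z
    return q*f+[k["cx"],k["cy"]]
def tri(rs):
    A=0;b=0
    for o,d in rs:
        P=np.eye(3)-np.outer(d,d);A=A+P;b=b+P@o
    p=np.linalg.solve(A,b); e=[np.linalg.norm((np.eye(3)-np.outer(d,d))@(p-o)) for o,d in rs]
    return p,max(e)
def blobs(img,lo=(100,120,60),hi=(125,255,255),amin=25):
    m=cv2.inRange(cv2.cvtColor(img,cv2.COLOR_BGR2HSV),lo,hi)
    n,l,st,c=cv2.connectedComponentsWithStats(m)
    return [(c[i],st[i,4]) for i in range(1,n) if st[i,4]>=amin]
E
python3 - <<'E'
from h import *
t=cv2.imread("pics/top0.png");s=cv2.imread("pics/scene0.png")
bt=blobs(t);bs=blobs(s)
for c,a in bt:
    best=min(((tri([ray("top",c),ray("scene",d)]),d) for d,_ in bs),key=lambda q:q[0][1])
    p,e=best[0]
    print(np.round(c*1.5625),a,np.round(best[1]*1.5625),np.round(p,3),round(e,4),np.round(onz("top",c,.04)[:2],3))
sc=1/1.5625
for nm,a,b in (("barL",(379,232),(437,362)),("barR",(415,225),(452,326))):
    print(nm,*[np.round(v,4) for v in tri([ray("top",np.array(a)*sc),ray("scene",np.array(b)*sc)])])
c=t[110:190,205:300];cv2.imwrite("pics/c1.png",cv2.resize(c,None,fx=7,fy=7,interpolation=cv2.INTER_CUBIC))
for n,q in (("orange",(248,410)),("orange tl",(194,402)),("orange tr",(272,360)),("mid",(200,215)),("beaker",(537,325)),("flask",(466,170))): print(n,np.round(onz("top",np.array(q)*sc,0.0),3))
E
```

```text
[358.  73.] 91 [637. 386.] [0.883 0.059 0.16 ] 0.0016 [0.938 0.066]
[324.  78.] 87 [653. 363.] [0.888 0.135 0.124] 0.0016 [0.927 0.144]
[396.  78.] 85 [555. 128.] [ 0.663 -0.015  0.645] 0.0002 [ 0.925 -0.02 ]
[325. 109.] 87 [614. 336.] [0.813 0.129 0.143] 0.0015 [0.854 0.14 ]
[402. 112.] 89 [563. 403.] [ 0.802 -0.032  0.153] 0.001 [ 0.846 -0.033]
[364. 116.] 84 [584. 373.] [0.803 0.049 0.125] 0.0015 [0.836 0.054]
[263. 146.] 82 [608. 269.] [0.739 0.263 0.121] 0.0015 [0.768 0.279]
[193. 205.] 79 [614. 336.] [ 0.796  0.619 -0.617] 0.0004 [0.634 0.432]
[486. 214.] 119 [395. 452.] [ 0.612 -0.219  0.032] 0.0008 [ 0.611 -0.218]
[533. 224.] 118 [347. 493.] [ 0.589 -0.322  0.033] 0.0003 [ 0.587 -0.32 ]
[481. 259.] 119 [354. 412.] [ 0.511 -0.204  0.032] 0.0003 [ 0.51  -0.202]
[531. 260.] 120 [312. 461.] [ 0.508 -0.315  0.032] 0.0005 [ 0.507 -0.313]
[581. 259.] 121 [268. 515.] [ 0.509 -0.425  0.032] 0.0005 [ 0.508 -0.423]
[100. 288.] 881 [555. 128.] [0.45  0.641 0.003] 0.0062 [0.45 0.63]
[481. 315.] 125 [300. 373.] [ 0.387 -0.203  0.031] 0.0004 [ 0.386 -0.201]
barL [ 0.5714  0.0062 -0.034 ] 0.0211
barR [ 0.5738 -0.0426  0.1683] 0.0192
orange [ 0.184  0.31  -0.   ]
orange tl [0.202 0.428 0.   ]
orange tr [0.293 0.259 0.   ]
mid [0.621 0.427 0.   ]
beaker [ 0.366 -0.33   0.   ]
flask [ 0.722 -0.179  0.   ]
```

View pics/c1.png

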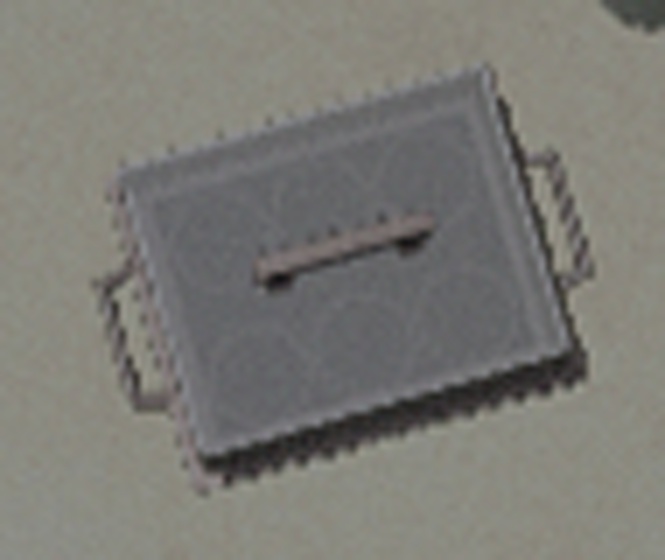

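The bar ends were paired crosswise between the views. In the crop the bar runs from (258,270) to (432,225), so I redo it with the right pairing and work out the first move.

```bash
cat >> h.py <<'E'
def togo(pos,alpha=None,s=None):
    "shift in current tool axes (cm) and turn about tool z (rad) to a tcp position / tool-x heading"
    s=s or manip.sense(); M=R.from_quat(s["tool_rot"]).as_matrix()
    al=np.arctan2(M[1,0],M[0,0])
    d=M.T@(np.array(pos)-s["tcp_pos"])*100
    t=None if alpha is None else -((alpha-al+np.pi)%(2*np.pi)-np.pi)
    print("t",round(s["t"],2),"tcp",np.round(s["tcp_pos"],4),"heading",round(al,4),"go cm",np.round(d,2),"turn z",t if t is None else round(t,3),"tilt",np.round(M[:,2],3),"F",np.round(s["force"],1),"gap",round(s["finger_gap"],3),"gf",round(s["gripper_force"],1))
E
python3 - <<'E'
from h import *
f=lambda x,y:np.array([205+x/7,110+y/7]); sc=.64
for nm,a,b in (("L",f(258,270),(452,326)),("R",f(432,225),(437,362)),("C",f(344,248),(446,344))):
    print(nm,*[np.round(v,4) for v in tri([ray("top",a),ray("scene",np.array(b)*sc)])],np.round(onz("top",a,.085),4))
L,Rr=[onz("top",f(*q),.09) for q in ((258,270),(432,225))]
phi=np.arctan2(*( (L-Rr)[:2]*[-1,1])) ; print("yaw",phi, np.linalg.norm(L-Rr))
phi=np.arctan2(-(L-Rr)[0],(L-Rr)[1]);print(phi)
togo([.55,-.02,.25],phi+np.pi/2)
E
```

```text
L [0.5638 0.0212 0.0704] 0.0011 [0.5617 0.0217 0.085 ]
R [ 0.5843 -0.0612  0.0824] 0.0008 [ 0.5831 -0.0617  0.085 ]
C [ 0.5751 -0.019   0.0741] 0.0009 [ 0.5721 -0.0195  0.085 ]
yaw 0.2512970296730288 0.08579610566659293
0.2512970296730288
t 0.15 tcp [ 0.2041 -0.5901  0.2073] heading 0.3328 go cm [ 51.32 -42.59  -4.18] turn z -1.489 tilt [-0.     0.002 -1.   ] F [ 0.  -0.1  0.2] gap 0.997 gf 0.0
```

```bash
python3 -m creep '[{"slide":[0,0,-0.4],"angular":[0,0,-0.124],"claw":1},{"slide":[0,0,-0.4],"angular":[0,0,-0.124],"claw":1},{"slide":[0,0,-0.4],"angular":[0,0,-0.124],"claw":1},{"slide":[0,0,-0.4],"angular":[0,0,-0.124],"claw":1},{"slide":[0,0,-0.4],"angular":[0,0,-0.124],"claw":1},{"slide":[0,0,-0.4],"angular":[0,0,-0.124],"claw":1},{"slide":[0,0,-0.4],"angular":[0,0,-0.124],"claw":1},{"slide":[0,0,-0.4],"angular":[0,0,-0.124],"claw":1},{"slide":[0,0,-0.4],"angular":[0,0,-0.124],"claw":1},{"slide":[0,0,-0.4],"angular":[0,0,-0.124],"claw":1}]'
python3 -m creep '[{"slide":[0,0,-0.1],"angular":[0,0,-0.124],"claw":1},{"slide":[0,0,-0.1],"angular":[0,0,-0.124],"claw":1},{"slide":[0,0,0],"angular":[0,0,0],"claw":1}]'
python3 -c "
from h import *
togo([.55,-.02,.25],1.822)"
```

```text
t: 0.98
tcp_pos: [0.2041, -0.5903, 0.2479]
tool_rot: [0.704, 0.71, 0.0, -0.0]
force: [-0.1, 0.0, 0.3]
finger_gap: 1.004
gripper_force: 0.0
t: 1.23
tcp_pos: [0.2042, -0.5905, 0.25]
tool_rot: [0.613, 0.79, 0.0, -0.0]
force: [-0.8, 0.5, 0.4]
finger_gap: 0.997
gripper_force: 0.0
t 1.23 tcp [ 0.2042 -0.5905  0.25  ] heading 1.8229 go cm [4.663e+01 4.772e+01 2.000e-02] turn z 0.001 tilt [-0.  0. -1.] F [-0.8  0.5  0.4] gap 0.997 gf 0.0
```

```bash
python3 -m creep '[{"slide":[2.74,2.8,0],"angular":[0,0,0],"claw":1},{"slide":[2.74,2.8,0],"angular":[0,0,0],"claw":1},{"slide":[2.74,2.8,0],"angular":[0,0,0],"claw":1},{"slide":[2.74,2.8,0],"angular":[0,0,0],"claw":1},{"slide":[2.74,2.8,0],"angular":[0,0,0],"claw":1},{"slide":[2.74,2.8,0],"angular":[0,0,0],"claw":1},{"slide":[2.74,2.8,0],"angular":[0,0,0],"claw":1},{"slide":[2.74,2.8,0],"angular":[0,0,0],"claw":1},{"slide":[2.74,2.8,0],"angular":[0,0,0],"claw":1},{"slide":[2.74,2.8,0],"angular":[0,0,0],"claw":1}]'
python3 -m creep '[{"slide":[2.74,2.8,0],"angular":[0,0,0],"claw":1},{"slide":[2.74,2.8,0],"angular":[0,0,0],"claw":1},{"slide":[2.74,2.8,0],"angular":[0,0,0],"claw":1},{"slide":[2.74,2.8,0],"angular":[0,0,0],"claw":1},{"slide":[2.74,2.8,0],"angular":[0,0,0],"claw":1},{"slide":[2.74,2.8,0],"angular":[0,0,0],"claw":1},{"slide":[2.74,2.8,0],"angular":[0,0,0],"claw":1},{"slide":[0,0,0],"angular":[0,0,0],"claw":0},{"slide":[0,0,0],"angular":[0,0,0],"claw":0}]'
python3 - <<'E'
from h import *
togo([.55,-.02,.25],1.822)
w,s=shot("wrist"); cv2.imwrite("pics/w1.png",w); np.savez("pics/w1.npz",**s)
cv2.imwrite("pics/w1b.png",cv2.resize(w,(800,600),interpolation=cv2.INTER_CUBIC))
E
```

```text
t: 2.07
tcp_pos: [0.4082, -0.2541, 0.25]
tool_rot: [0.615, 0.789, 0.0, -0.0]
force: [0.9, -0.9, 0.1]
finger_gap: 0.997
gripper_force: 0.0
t: 2.82
tcp_pos: [0.5505, -0.0197, 0.2497]
tool_rot: [0.613, 0.79, -0.0, -0.0]
force: [0.1, -0.2, 0.1]
finger_gap: 0.749
gripper_force: 0.0
t 2.82 tcp [ 0.5505 -0.0197  0.2497] heading 1.8225 go cm [-0.02 -0.06 -0.03] turn z 0.0 tilt [-0.001 -0.    -1.   ] F [ 0.1 -0.2  0.1] gap 0.749 gf 0.0
```

View pics/w1b.png

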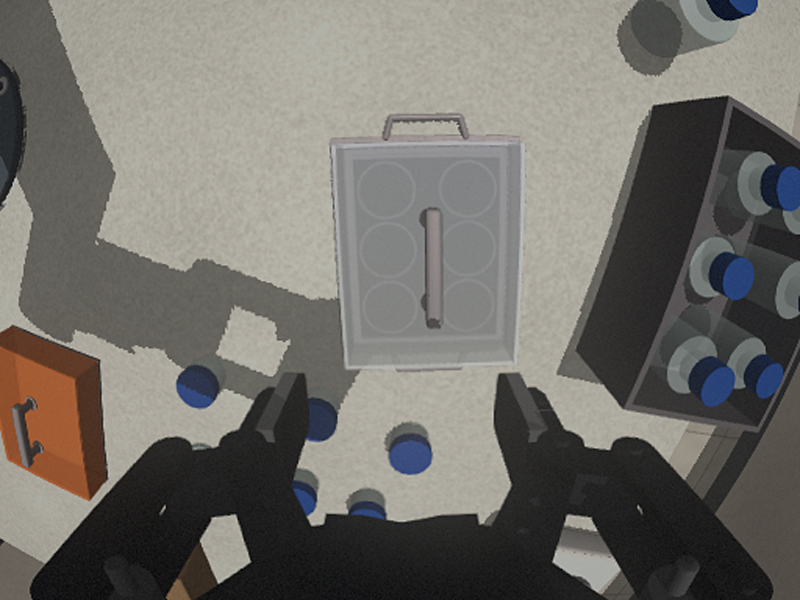

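The wrist view shows the clear cover on the tray, bar from (432,209) to (434,325), with the rings seen through it: far row (468,188), (468,250), (468,306) and near row (386,190), (388,250), (390,307).

```bash
cat >> h.py <<'E'
RINGS=dict(far1=(.036,.054),far2=(.036,0),far3=(.036,-.054),near1=(-.036,.054),near2=(-.036,0),near3=(-.036,-.054))
def fit2d(loc,world):
    loc,world=np.array(loc),np.array(world)[:,:2]; a=loc-loc.mean(0);b=world-world.mean(0)
    ph=np.arctan2((a[:,0]*b[:,1]-a[:,1]*b[:,0]).sum(),(a*b).sum())
    c,s_=np.cos(ph),np.sin(ph);M=np.array([[c,-s_],[s_,c]]); t=world.mean(0)-M@loc.mean(0)
    return ph,t,np.linalg.norm(loc@M.T+t-world,axis=1)
E
python3 - <<'E'
from h import *
w=cv2.imread("pics/w1.png");s=dict(np.load("pics/w1.npz"))
pts=np.array([(468,188),(468,250),(468,306),(386,190),(388,250),(390,307)])*.64
for z in (.0,.006,.012):
    W=[onz("wrist",p,z,s) for p in pts]; ph,t,e=fit2d(list(RINGS.values()),W); print(z,round(ph,4),np.round(t,4),np.round(e*1000,1))
b=[(432,209),(434,325)]
for z in (.085,.091):
    A,B=[onz("wrist",np.array(q)*.64,z,s) for q in b]; print(z,np.round((A+B)/2,4),"len",np.linalg.norm(A-B),"yaw",np.arctan2(-(A-B)[0],(A-B)[1]))
f=lambda x,y:np.array([205+x/7,110+y/7])
print(tri([ray("wrist",np.array([433,267])*.64,s),ray("top",f(344,248)),ray("scene",np.array((446,344))*.64)]))
c=w[70:250,200:345];cv2.imwrite("pics/w1c.png",cv2.resize(c,None,fx=3.3,fy=3.3,interpolation=cv2.INTER_CUBIC))
E
```

```text
0.0 0.2768 [ 0.5765 -0.0196] [1.7 1.3 1.9 1.3 0.8 0.8]
0.006 0.2768 [ 0.5758 -0.0185] [0.9 1.2 0.9 0.4 0.3 0.4]
0.012 0.2768 [ 0.5752 -0.0174] [0.7 1.3 0.4 0.6 0.4 1.2]
0.085 [ 0.5745 -0.0174  0.085 ] len 0.08800256908008987 yaw 0.2866619895165965
0.091 [ 0.5737 -0.016   0.091 ] len 0.08640347756019007 yaw 0.2866619895165961
(array([ 0.57522118, -0.01876775,  0.07376925]), np.float64(0.0010947452042497864))
```

View pics/w1c.png

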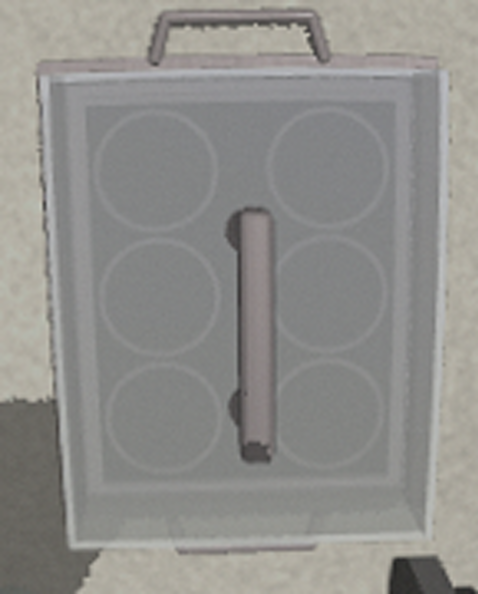

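Enlarged crop: clear walls with grey edging and a steel bar, so this is the right cover. The bar's top face runs (256,211) to (257,443), and the six rings show clearly.

Run:
```python
from h import *
s=dict(np.load("pics/w1.npz")); g=lambda x,y:np.array([200+x/3.3,70+y/3.3])-.35
pts=[g(*q) for q in ((328,168),(330,294),(329,414),(157,170),(160,297),(163,416))]
W=[onz("wrist",p,.006,s) for p in pts]; ph,t,e=fit2d(list(RINGS.values()),W); print(round(ph,4),np.round(t,4),np.round(e*1000,1))
for z in (.085,.091,.095):
    A,B=[onz("wrist",g(*q),z,s) for q in ((256,211),(257,443))]; print(z,np.round((A+B)/2,4),"len",np.linalg.norm(A-B),"yaw",np.arctan2(-(A-B)[0],(A-B)[1]))
togo([*t,.2],ph+np.pi/2)
```

```text
0.2756 [ 0.5753 -0.0178] [0.7 0.4 0.8 0.1 0.2 0.9]
0.085 [ 0.574  -0.0147  0.085 ] len 0.08296915198217712 yaw 0.27396381627987665
0.091 [ 0.5732 -0.0134  0.091 ] len 0.08146152250346013 yaw 0.2739638162798786
0.095 [ 0.5727 -0.0126  0.095 ] len 0.08045643618431542 yaw 0.27396381627987826
t 2.87 tcp [ 0.5498 -0.0209  0.2496] heading 1.8209 go cm [-0.33  2.55  4.96] turn z -0.026 tilt [-0.001 -0.    -1.   ] F [-1.2 -0.5  0. ] gap 0.66 gf 0.0
```

```bash
python3 -m creep '[{"slide":[-0.3,2.5,3],"angular":[0,0,-0.025],"claw":0.2},{"slide":[0,0,3.5],"angular":[0,0,0],"claw":0.2},{"slide":[0,0,3.5],"angular":[0,0,0],"claw":0.2},{"slide":[0,0,3],"angular":[0,0,0],"claw":0.2},{"slide":[0,0,0],"angular":[0,0,0],"claw":0.2}]'
python3 - <<'E'
from h import *
togo([.575,-.018,.067],.275+np.pi/2)
w,s=shot("wrist"); cv2.imwrite("pics/w2.png",w)
E
```

```text
t: 3.28
tcp_pos: [0.5695, -0.0191, 0.1143]
tool_rot: [0.605, 0.796, -0.003, -0.006]
force: [-1.0, -0.0, -0.7]
finger_gap: 0.598
gripper_force: 0.0
t 3.28 tcp [ 0.5695 -0.0191  0.1143] heading 1.8417 go cm [-0.07  0.62  4.73] turn z -0.004 tilt [-0.014  0.003 -1.   ] F [-1.  -0.  -0.7] gap 0.598 gf 0.0
```

View pics/w2.png

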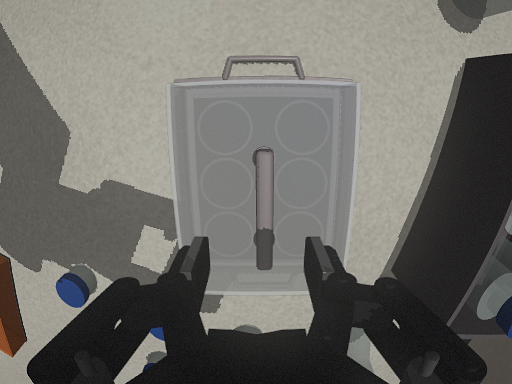

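The bar (column 264) sits about 6 mm right of the finger centre (257), which agrees with the 0.6 cm still to go.

```bash
python3 -m creep '[{"slide":[0,0,0],"angular":[0,0,0],"claw":0.2},{"slide":[0,0,0],"angular":[0,0,0],"claw":0.2}]' >/dev/null
python3 - <<'E'
from h import *
togo([.575,-.018,.067],.275+np.pi/2)
E
```

```text
t 3.5 tcp [ 0.5766 -0.0195  0.1223] heading 1.844 go cm [ 0.2  -0.14  5.53] turn z -0.002 tilt [ 0.004 -0.001 -1.   ] F [ 0.1 -1.   0.2] gap 0.599 gf 0.0
```

```bash
python3 -m creep '[{"slide":[0.2,-0.1,1.5],"angular":[0,0,0],"claw":0.2},{"slide":[0,0,1.5],"angular":[0,0,0],"claw":0.2},{"slide":[0,0,1.5],"angular":[0,0,0],"claw":0.2},{"slide":[0,0,1.0],"angular":[0,0,0],"claw":0.2},{"slide":[0,0,0],"angular":[0,0,0],"claw":0.2}]' 50 
python3 -m creep '[{"slide":[0,0,0],"angular":[0,0,0],"claw":-1},{"slide":[0,0,0],"angular":[0,0,0],"claw":-1},{"slide":[0,0,0],"angular":[0,0,0],"claw":-1},{"slide":[0,0,0],"angular":[0,0,0],"claw":-1},{"slide":[0,0,0],"angular":[0,0,0],"claw":-1},{"slide":[0,0,0],"angular":[0,0,0],"claw":-1},{"slide":[0,0,0],"angular":[0,0,0],"claw":-1},{"slide":[0,0,0],"angular":[0,0,0],"claw":-1}]' 50
python3 -c "
from h import *
togo([.575,-.018,.067],.275+np.pi/2)"
```

```text
t: 3.92
tcp_pos: [0.5735, -0.0169, 0.0651]
tool_rot: [0.604, 0.797, -0.0, -0.0]
force: [-1.2, -0.4, -0.2]
finger_gap: 0.598
gripper_force: 0.0
t: 4.58
tcp_pos: [0.5744, -0.0169, 0.0664]
tool_rot: [0.603, 0.797, 0.0, 0.001]
force: [-0.3, 0.9, 6.5]
finger_gap: 0.101
gripper_force: 49.0
t 4.58 tcp [ 0.5744 -0.0169  0.0664] heading 1.846 go cm [-0.12  0.03 -0.06] turn z 0.0 tilt [ 0.002 -0.001 -1.   ] F [-0.3  0.9  6.5] gap 0.101 gf 49.0
```

```bash
python3 -m creep '[{"slide":[0,0,-0.3],"angular":[0,0,0],"claw":-1},{"slide":[0,0,-0.5],"angular":[0,0,0],"claw":-1},{"slide":[0,0,-0.8],"angular":[0,0,0],"claw":-1},{"slide":[0,0,-1.2],"angular":[0,0,0],"claw":-1},{"slide":[0,0,-1.5],"angular":[0,0,0],"claw":-1},{"slide":[0,0,-1.5],"angular":[0,0,0],"claw":-1},{"slide":[0,0,-0.8],"angular":[0,0,0],"claw":-1},{"slide":[0,0,-0.4],"angular":[0,0,0],"claw":-1},{"slide":[0,0,0],"angular":[0,0,0],"claw":-1}]' 60
python3 - <<'E'
from h import *
togo([.44,.365,.137],.275+np.pi/2)
w,s=shot("wrist"); cv2.imwrite("pics/w3.png",w)
E
```

```text
t: 5.33
tcp_pos: [0.5741, -0.0167, 0.136]
tool_rot: [0.603, 0.797, 0.0, 0.001]
force: [0.8, 0.5, -3.6]
finger_gap: 0.089
gripper_force: 58.7
t 5.33 tcp [ 0.5741 -0.0167  0.136 ] heading 1.8459 go cm [40.38 -2.53 -0.14] turn z 0.0 tilt [ 0.002 -0.    -1.   ] F [ 0.8  0.5 -3.6] gap 0.089 gf 58.7
```

View pics/w3.png

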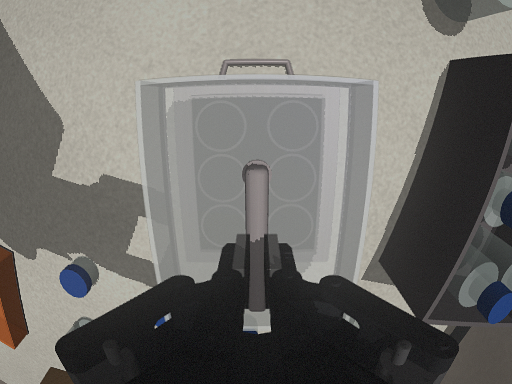

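The cover is lifted clear and level: force −3.6 N, with its walls well above the tray. I carry it to the bare bench on the left.

```bash
python3 -m creep '[{"slide":[1,-0.05,0],"angular":[0,0,0],"claw":-1},{"slide":[2,-0.12,0],"angular":[0,0,0],"claw":-1},{"slide":[3,-0.2,0],"angular":[0,0,0],"claw":-1},{"slide":[3.5,-0.2,0],"angular":[0,0,0],"claw":-1},{"slide":[3.5,-0.2,0],"angular":[0,0,0],"claw":-1},{"slide":[3.5,-0.2,0],"angular":[0,0,0],"claw":-1},{"slide":[3.5,-0.2,0],"angular":[0,0,0],"claw":-1},{"slide":[3.5,-0.2,0],"angular":[0,0,0],"claw":-1},{"slide":[3.5,-0.2,0],"angular":[0,0,0],"claw":-1},{"slide":[3.5,-0.2,0],"angular":[0,0,0],"claw":-1}]'
python3 -m creep '[{"slide":[3.5,-0.2,0],"angular":[0,0,0],"claw":-1},{"slide":[3,-0.2,0],"angular":[0,0,0],"claw":-1},{"slide":[2,-0.2,0],"angular":[0,0,0],"claw":-1},{"slide":[1,-0.1,0],"angular":[0,0,0],"claw":-1},{"slide":[0,0,1],"angular":[0,0,0],"claw":-1},{"slide":[0,0,1.5],"angular":[0,0,0],"claw":-1},{"slide":[0,0,1.5],"angular":[0,0,0],"claw":-1},{"slide":[0,0,1],"angular":[0,0,0],"claw":-1},{"slide":[0,0,0.6],"angular":[0,0,0],"claw":-1},{"slide":[0,0,0],"angular":[0,0,0],"claw":-1}]'
python3 - <<'E'
from h import *
togo([.44,.365,.063],.275+np.pi/2)
E
```

```text
t: 6.22
tcp_pos: [0.4715, 0.2738, 0.1341]
tool_rot: [0.604, 0.797, -0.001, -0.001]
force: [0.5, 0.1, -3.6]
finger_gap: 0.09
gripper_force: 58.7
t: 7.05
tcp_pos: [0.4405, 0.36, 0.0771]
tool_rot: [0.604, 0.797, -0.002, -0.001]
force: [-1.0, 0.5, -3.9]
finger_gap: 0.092
gripper_force: 58.8
t 7.05 tcp [0.4405 0.36   0.0771] heading 1.8445 go cm [0.5  0.1  1.41] turn z -0.001 tilt [-0.004 -0.002 -1.   ] F [-1.   0.5 -3.9] gap 0.092 gf 58.8
```

```bash
python3 -m creep '[{"slide":[0,0,0.3],"angular":[0,0,0],"claw":-1},{"slide":[0,0,0.3],"angular":[0,0,0],"claw":-1},{"slide":[0,0,0.3],"angular":[0,0,0],"claw":-1},{"slide":[0,0,0.15],"angular":[0,0,0],"claw":-1},{"slide":[0,0,0],"angular":[0,0,0],"claw":-1}]' | tail -5
python3 -m creep '[{"slide":[0,0,0.12],"angular":[0,0,0],"claw":-1},{"slide":[0,0,0.12],"angular":[0,0,0],"claw":-1},{"slide":[0,0,0],"angular":[0,0,0],"claw":-1}]'
python3 - <<'E'
from h import *
togo([.44,.365,.0625],.275+np.pi/2)
E
```

```text
tcp_pos: [0.4412, 0.3615, 0.0686]
tool_rot: [0.604, 0.797, -0.0, -0.0]
force: [-0.3, 0.4, -3.5]
finger_gap: 0.091
gripper_force: 58.7
t: 7.72
tcp_pos: [0.4412, 0.3616, 0.0662]
tool_rot: [0.603, 0.797, -0.0, -0.0]
force: [-0.3, -0.5, -3.6]
finger_gap: 0.088
gripper_force: 58.7
t 7.72 tcp [0.4412 0.3616 0.0662] heading 1.8459 go cm [ 0.36 -0.02  0.37] turn z 0.0 tilt [-0. -0. -1.] F [-0.3 -0.5 -3.6] gap 0.088 gf 58.7
```

```bash
python3 -m creep '[{"slide":[0,0,0.15],"angular":[0,0,0],"claw":-1},{"slide":[0,0,0.1],"angular":[0,0,0],"claw":-1},{"slide":[0,0,0],"angular":[0,0,0],"claw":-1},{"slide":[0,0,0],"angular":[0,0,0],"claw":-1}]' | sed -n '2p;4p'
python3 -m creep '[{"slide":[0,0,0.1],"angular":[0,0,0],"claw":-1},{"slide":[0,0,0],"angular":[0,0,0],"claw":-1}]'| sed -n '2p;4p'
python3 -m creep '[{"slide":[0,0,0.07],"angular":[0,0,0],"claw":-1},{"slide":[0,0,0],"angular":[0,0,0],"claw":-1}]'| sed -n '2p;4p'
```

```text
tcp_pos: [0.4412, 0.3616, 0.0636]
force: [-0.7, -0.4, -4.7]
tcp_pos: [0.4413, 0.3616, 0.0627]
force: [-0.1, 0.2, -3.4]
tcp_pos: [0.4413, 0.3617, 0.0626]
force: [-1.1, -0.4, 1.4]
```

```bash
python3 -m creep '[{"slide":[0,0,0],"angular":[0,0,0],"claw":-0.3},{"slide":[0,0,0],"angular":[0,0,0],"claw":-0.1},{"slide":[0,0,0],"angular":[0,0,0],"claw":0},{"slide":[0,0,-0.5],"angular":[0,0,0],"claw":0},{"slide":[0,0,-1.5],"angular":[0,0,0],"claw":0},{"slide":[0,0,-3],"angular":[0,0,0],"claw":0},{"slide":[0,0,-3.5],"angular":[0,0,0],"claw":0.4},{"slide":[0,0,-3.5],"angular":[0,0,0],"claw":0.4},{"slide":[0,0,-3.5],"angular":[0,0,0],"claw":0.4},{"slide":[0,0,0],"angular":[0,0,0],"claw":0.4}]' | sed -n '2p;4p'
cat >> h.py <<'E'
def hullc(n,xy,zb,s):
    a=np.linspace(0,2*np.pi,40); P=[proj(n,(xy[0]+.022*np.cos(t),xy[1]+.022*np.sin(t),z),s) for z in (zb+.025,zb+.04) for t in a]
    h=cv2.convexHull(np.float32(P)); m=cv2.moments(h); return np.array([m["m10"]/m["m00"],m["m01"]/m["m00"]]),m["m00"]
def caps(n,img,s,zb=0.,box=(.3,.75,-.55,.25),frac=.8):
    out=[]
    for c,a in blobs(img):
        xy=onz(n,c,zb+.032,s)[:2]
        for _ in range(4):
            h,A=hullc(n,xy,zb,s); xy=xy+onz(n,c,zb+.032,s)[:2]-onz(n,h,zb+.032,s)[:2]
        if box[0]<xy[0]<box[1] and box[2]<xy[1]<box[3]: out.append((np.round(xy,4).tolist(),np.round(c).tolist(),round(a/A,2)))
    return out
E
python3 - <<'E'
from h import *
t,s=shot("top");cv2.imwrite("pics/top1.png",t)
for q in caps("top",t,s): print("top",*q)
t,s=shot("scene");cv2.imwrite("pics/scene1.png",t)
for q in caps("scene",t,s): print("scene",*q)
w,s=shot("wrist");cv2.imwrite("pics/w4.png",w);cv2.imwrite("pics/w4b.png",np.hstack([w[:,:],t[60:300,60:460][:,:,:]]) if 0 else w)
for q in caps("wrist",cv2.imread("pics/w1.png"),dict(np.load("pics/w1.npz"))): print("wrist1",*q)
togo([.53,-.203,.10])
E
```

```text
tcp_pos: [0.4456, 0.3641, 0.225]
force: [1.6, -0.5, 0.1]Traceback (most recent call last):
  File "<stdin>", line 3, in <module>
  File "h.py", line 56, in caps
    h,A=hullc(n,xy,zb,s); xy=xy+onz(n,c,zb+.032,s)[:2]-onz(n,h,zb+.032,s)[:2]
        ~~~~~^^^^^^^^^^^
  File "h.py", line 49, in hullc
    a=np.linspace(0,2*np.pi,40); P=[proj(n,(xy[0]+.022*np.cos(t),xy[1]+.022*np.sin(t),z),s) for z in (zb+.025,zb+.04) for t in a]
                                    ~~~~^^^^^^^^^^^^^^^^^^^^^^^^^^^^^^^^^^^^^^^^^^^^^^^^^^^
  File "h.py", line 20, in proj
    k,f,T=cam(n,s); c=np.linalg.inv(T)@np.append(p,1); x,y,z=c[0],-c[1],-c[2]
          ~~~^^^^^
  File "h.py", line 7, in cam
    k=viewer.calibration(n); f=192/np.tan(np.radians(k["fov_y"])/2)
ValueError: time passes only in moves, steps and waits
```

```bash
sed -i 's/^def cam(n,s=None):/import functools\n@functools.lru_cache\ndef cal(n): return viewer.calibration(n)\ndef cam(n,s=None):/; s/    k=viewer.calibration(n); f=/    k=cal(n); f=/' h.py
python3 - <<'E'
from h import *
t,s=shot("top");cv2.imwrite("pics/top1.png",t)
for q in caps("top",t,s): print("top",*q)
t,s=shot("scene");cv2.imwrite("pics/scene1.png",t)
for q in caps("scene",t,s): print("scene",*q)
for q in caps("wrist",cv2.imread("pics/w1.png"),dict(np.load("pics/w1.npz"))): print("wrist1",*q)
w,s=shot("wrist");cv2.imwrite("pics/w4.png",w); np.savez("pics/w4.npz",**s)
togo([.53,-.203,.10])
E
```

```text
top [0.6126, -0.2185] [311.0, 137.0] 0.87
top [0.589, -0.3212] [341.0, 143.0] 0.84
top [0.5114, -0.2034] [308.0, 166.0] 0.87
top [0.5082, -0.3144] [340.0, 166.0] 0.86
top [0.5089, -0.4248] [372.0, 166.0] 0.84
top [0.3868, -0.2019] [308.0, 202.0] 0.9
scene [0.3874, -0.2033] [192.0, 239.0] 0.81
scene [0.5113, -0.2042] [227.0, 264.0] 0.83
scene [0.6117, -0.2199] [253.0, 289.0] 0.83
scene [0.5081, -0.3156] [200.0, 295.0] 0.87
scene [0.5886, -0.3217] [222.0, 315.0] 0.84
scene [0.5082, -0.4253] [172.0, 330.0] 0.85
wrist1 [0.3824, -0.2149] [123.0, 254.0] 0.33
wrist1 [0.6123, -0.222] [262.0, 292.0] 0.7
wrist1 [0.5155, -0.3101] [195.0, 319.0] 0.32
wrist1 [0.588, -0.3114] [235.0, 328.0] 0.15
t 9.42 tcp [0.4403 0.3611 0.2162] heading 1.8457 go cm [-56.72  -6.66  11.66] turn z None tilt [-0.002 -0.001 -1.   ] F [-0.3 -0.7  0.1] gap 0.698 gf 0.0
```

View pics/w4.png

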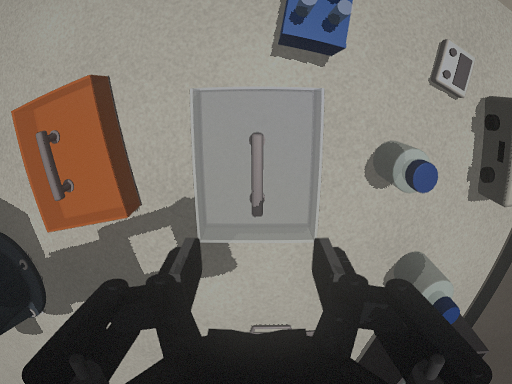

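The cover stands flat on the bare bench, box at (191–324, 88–241), clear of the orange look-alike at (75,150). All six jars agree between the top and scene cameras within 1.5 mm, with caps centred at about 32 mm. I start with the jar at (0.612, −0.219).

```bash
python3 -m creep '[{"slide":[-2,0.1,0],"angular":[0,0,0],"claw":0.4},{"slide":[-3.6,0.1,0],"angular":[0,0,0],"claw":0.4},{"slide":[-3.6,0.1,0],"angular":[0,0,0],"claw":0.4},{"slide":[-3.6,0.1,0],"angular":[0,0,0],"claw":0.4},{"slide":[-3.6,0.1,0],"angular":[0,0,0],"claw":0.4},{"slide":[-3.6,0.1,0],"angular":[0,0,0],"claw":0.4},{"slide":[-3.6,0.1,0],"angular":[0,0,0],"claw":0.4},{"slide":[-3.6,0.1,0],"angular":[0,0,0],"claw":0.4},{"slide":[-3.6,0,0],"angular":[0,0,0],"claw":0.4},{"slide":[-3.6,0,0],"angular":[0,0,0],"claw":0.4}]' | sed -n '2p;4p'
python3 -m creep '[{"slide":[-3.6,0,1],"angular":[0,0,0],"claw":0.4},{"slide":[-3.6,0,1.5],"angular":[0,0,0],"claw":0.4},{"slide":[-3.6,0,1.5],"angular":[0,0,0],"claw":0.4},{"slide":[-3.6,0,1.5],"angular":[0,0,0],"claw":0.4},{"slide":[-3.6,0,1.5],"angular":[0,0,0],"claw":0.4},{"slide":[-3.6,0,1.5],"angular":[0,0,0],"claw":0.4},{"slide":[-2.5,0,1.5],"angular":[0,0,0],"claw":0.4},{"slide":[-2,0,1.5],"angular":[0,0,0],"claw":0.4},{"slide":[0,0,0],"angular":[0,0,0],"claw":0.4},{"slide":[0,0,0],"angular":[0,0,0],"claw":0.4}]' | sed -n '2p;4p'
python3 - <<'E'
from h import *
togo([.6122,-.2192,.010],1.8458)
w,s=shot("wrist");cv2.imwrite("pics/w5.png",w)
for q in caps("wrist",w,s): print("wrist",*q)
E
```

```text
tcp_pos: [0.5412, 0.0311, 0.2149]
force: [0.1, 1.0, 0.5]
tcp_pos: [0.6111, -0.2185, 0.0986]
force: [-0.2, 0.6, -0.2]
t 11.08 tcp [ 0.6111 -0.2185  0.0986] heading 1.8436 go cm [-0.14  0.13  8.86] turn z -0.002 tilt [-0.006  0.004 -1.   ] F [-0.2  0.6 -0.2] gap 0.7 gf 0.0
wrist [0.3807, -0.203] [31.0, 119.0] 0.7
wrist [0.5091, -0.2027] [143.0, 147.0] 0.78
wrist [0.6107, -0.2188] [256.0, 197.0] 0.83
wrist [0.5079, -0.3154] [128.0, 260.0] 0.7
wrist [0.589, -0.3252] [205.0, 291.0] 0.31
wrist [0.5218, -0.4365] [135.0, 344.0] 0.08
```

```bash
python3 -m creep '[{"slide":[-0.05,0,2],"angular":[0,0,0],"claw":0.4},{"slide":[0,0,2.5],"angular":[0,0,0],"claw":0.4},{"slide":[0,0,2],"angular":[0,0,0],"claw":0.4},{"slide":[0,0,1.5],"angular":[0,0,0],"claw":0.4},{"slide":[0,0,0.8],"angular":[0,0,0],"claw":0.4},{"slide":[0,0,0],"angular":[0,0,0],"claw":0.4},{"slide":[0,0,0],"angular":[0,0,0],"claw":0.4}]' 35 | sed -n '2p;4p'
python3 -m creep '[{"slide":[0,0,0],"angular":[0,0,0],"claw":-0.2},{"slide":[0,0,0],"angular":[0,0,0],"claw":-0.2},{"slide":[0,0,0],"angular":[0,0,0],"claw":-0.2},{"slide":[0,0,0],"angular":[0,0,0],"claw":-0.2},{"slide":[0,0,0],"angular":[0,0,0],"claw":-0.2}]' 35 | sed -n '2p;4,6p'
python3 -c "
from h import *
togo([.6248,-.0602,.09],1.8458)"
```

```text
tcp_pos: [0.6135, -0.218, 0.0144]
force: [-0.5, 0.4, -0.2]
tcp_pos: [0.6138, -0.2195, 0.0161]
force: [-2.2, 0.9, 5.5]
finger_gap: 0.406
gripper_force: 2.9
t 12.13 tcp [ 0.6138 -0.2195  0.0161] heading 1.8459 go cm [15.02  5.39 -7.41] turn z 0.0 tilt [ 0.001 -0.001 -1.   ] F [-2.2  0.9  5.5] gap 0.406 gf 2.9
```

```bash
python3 -m creep '[{"slide":[0,0,0],"angular":[0,0,0],"claw":-1},{"slide":[0,0,0],"angular":[0,0,0],"claw":-1},{"slide":[0,0,0],"angular":[0,0,0],"claw":-1}]' 35 | sed -n '2p;4,6p'
python3 - <<'E'
from h import *
togo([.6248,-.0602,.09],1.8458)
w,s=shot("wrist");cv2.imwrite("pics/w6.png",w)
E
```

```text
tcp_pos: [0.6176, -0.2201, 0.0179]
force: [4.4, 2.4, 6.0]
finger_gap: 0.006
gripper_force: 2.9
t 12.38 tcp [ 0.6176 -0.2201  0.0179] heading 1.8439 go cm [15.17  5.07 -7.24] turn z -0.002 tilt [ 0.01  -0.003 -1.   ] F [4.4 2.4 6. ] gap 0.006 gf 2.9
```

View pics/w6.png

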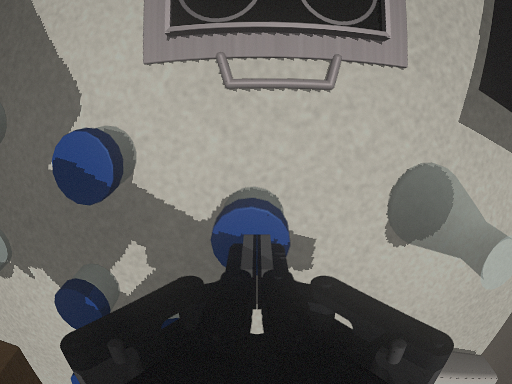

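The fingers shut empty. The jar, cap at (250,225), stands upright on the tray side of the fingers, so it was either squeezed out or knocked. I open slightly, retreat straight up and measure again.

```bash
python3 -m creep '[{"slide":[0,0,0],"angular":[0,0,0],"claw":-1},{"slide":[0,0,-1.5],"angular":[0,0,0],"claw":-1},{"slide":[0,0,-3],"angular":[0,0,0],"claw":-1},{"slide":[0,0,-3],"angular":[0,0,0],"claw":0.4},{"slide":[0,0,-1],"angular":[0,0,0],"claw":0.4},{"slide":[0,0,0],"angular":[0,0,0],"claw":0.4},{"slide":[0,0,0],"angular":[0,0,0],"claw":0.4},{"slide":[0,0,0],"angular":[0,0,0],"claw":0.4}]' 35 | sed -n '2p;4p'
python3 - <<'E'
from h import *
for n in ("wrist","top","scene"):
    w,s=shot(n);cv2.imwrite(f"pics/{n}7.png",w)
    for q in caps(n,w,s): print(n,*q)
togo([.6122,-.2192,.010],1.8458)
E
```

```text
tcp_pos: [0.6123, -0.2184, 0.0978]
force: [-0.6, 0.4, -0.6]
wrist [0.339, -0.1826] [5.0, 93.0] 0.32
wrist [0.509, -0.2029] [141.0, 147.0] 0.78
wrist [0.6141, -0.2175] [259.0, 196.0] 0.81
wrist [0.5085, -0.3151] [126.0, 260.0] 0.68
wrist [0.5909, -0.3258] [205.0, 292.0] 0.29
wrist [0.523, -0.4367] [134.0, 344.0] 0.05
top [0.5884, -0.3234] [342.0, 143.0] 0.61
top [0.5099, -0.3146] [340.0, 166.0] 0.75
top [0.509, -0.4244] [372.0, 166.0] 0.84
top [0.3384, -0.1845] [303.0, 216.0] 0.82
scene [0.3385, -0.1849] [183.0, 225.0] 0.81
scene [0.5094, -0.2108] [225.0, 265.0] 0.47
scene [0.6153, -0.2187] [254.0, 290.0] 0.83
scene [0.5079, -0.3149] [200.0, 295.0] 0.84
scene [0.5887, -0.3215] [222.0, 315.0] 0.84
scene [0.5084, -0.4254] [172.0, 330.0] 0.86
t 13.25 tcp [ 0.6122 -0.2184  0.0971] heading 1.8457 go cm [-0.1  -0.    8.71] turn z -0.0 tilt [-0.003  0.002 -1.   ] F [ 0.4 -0.2  0.5] gap 0.699 gf 0.0
```

Run:
```python
from h import *
s=manip.sense(); M=R.from_quat(s["tool_rot"]).as_matrix(); p=np.array(s["tcp_pos"])
for z in (-.04,-.03,-.02,-.01,0,.02): print("tool z",z,np.round(proj("wrist",p+M@[0,0,z],s),0))
s6=dict(s); s6["tcp_pos"]=[0.6176,-0.2201,0.0179]
print("cap if at", [np.round(hullc("wrist",xy,0,s6)[0]) for xy in ((.6147,-.218),(.6122,-.219),(.6176,-.2201))])
w=cv2.imread("pics/w6.png")
for q in caps("wrist",w,s6): print(*q)
m=cv2.inRange(cv2.cvtColor(w,cv2.COLOR_BGR2HSV),(100,120,40),(125,255,255))
cv2.imwrite("pics/w6c.png",cv2.resize(w[170:300,190:330],None,fx=4,fy=4,interpolation=cv2.INTER_CUBIC))
```

```text
tool z -0.04 [257. 265.]
tool z -0.03 [257. 255.]
tool z -0.02 [257. 246.]
tool z -0.01 [257. 238.]
tool z 0 [257. 230.]
tool z 0.02 [257. 218.]
cap if at [array([253., 237.]), array([248., 237.]), array([257., 241.])]
[0.5064, -0.2054] [83.0, 167.0] 0.81
[0.6098, -0.2143] [246.0, 229.0] 0.43
[0.5036, -0.3178] [78.0, 307.0] 0.57
[0.4857, -0.4347] [74.0, 380.0] 0.05
```

View pics/w6c.png

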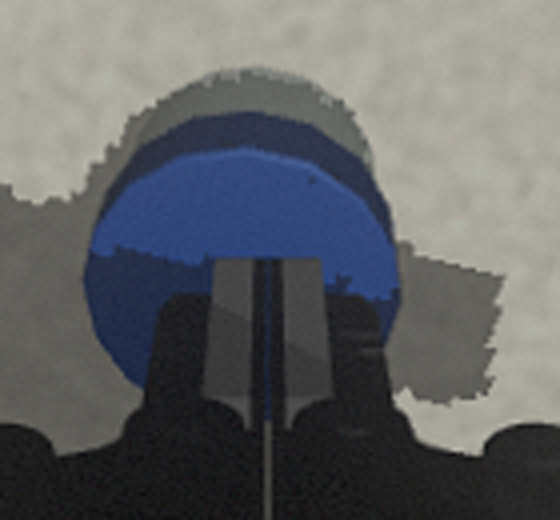

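The shut tips rest on top of the cap: the front edge is at row 234, and the force was +6 N upward. The tips therefore seem to sit well behind the stated TCP. I check by touching the bare bench gently at (0.43, −0.12) with the fingers at jar width.

```bash
python3 -m creep '[{"slide":[2.4,-2.48,0],"angular":[0,0,0],"claw":0},{"slide":[2.4,-2.48,0],"angular":[0,0,0],"claw":0},{"slide":[2.4,-2.48,0],"angular":[0,0,0],"claw":0},{"slide":[2.4,-2.48,0],"angular":[0,0,0],"claw":0},{"slide":[2.4,-2.48,1.5],"angular":[0,0,0],"claw":0},{"slide":[2.4,-2.48,2.5],"angular":[0,0,0],"claw":0},{"slide":[0,0,2],"angular":[0,0,0],"claw":0},{"slide":[0,0,1],"angular":[0,0,0],"claw":0},{"slide":[0,0,0],"angular":[0,0,0],"claw":0},{"slide":[0,0,0],"angular":[0,0,0],"claw":0}]' | sed -n '2p;4,5p'
python3 -m creep '[{"slide":[0,0,0.5],"angular":[0,0,0],"claw":0},{"slide":[0,0,0.4],"angular":[0,0,0],"claw":0},{"slide":[0,0,0],"angular":[0,0,0],"claw":0},{"slide":[0,0,0],"angular":[0,0,0],"claw":0}]' | sed -n '2p;4,5p'
python3 -m creep '[{"slide":[0,0,0.3],"angular":[0,0,0],"claw":0},{"slide":[0,0,0.2],"angular":[0,0,0],"claw":0},{"slide":[0,0,0],"angular":[0,0,0],"claw":0},{"slide":[0,0,0],"angular":[0,0,0],"claw":0}]' | sed -n '2p;4,5p'
python3 - <<'E'
from h import *
w,s=shot("wrist");cv2.imwrite("pics/w8.png",w);np.savez("pics/w8.npz",**s)
M=R.from_quat(s["tool_rot"]).as_matrix(); p=np.array(s["tcp_pos"])
for x in (0,.011):
  for z in (-.03,-.02,-.01,0): print("tool",x,z,[np.round(proj("wrist",p+M@[x,y,z],s),0).tolist() for y in (-.022,.022)])
togo([.43,-.12,.0])
E
```

```text
tcp_pos: [0.4314, -0.121, 0.0288]
force: [0.1, -0.8, 1.0]
finger_gap: 0.502
tcp_pos: [0.432, -0.1213, 0.0206]
force: [-0.5, -0.4, -0.7]
finger_gap: 0.501
tcp_pos: [0.4317, -0.1211, 0.0155]
force: [-0.1, 0.7, -0.3]
finger_gap: 0.502
tool 0 -0.03 [[215.0, 254.0], [299.0, 254.0]]
tool 0 -0.02 [[217.0, 245.0], [296.0, 245.0]]
tool 0 -0.01 [[219.0, 237.0], [294.0, 237.0]]
tool 0 0 [[221.0, 230.0], [292.0, 230.0]]
tool 0.011 -0.03 [[214.0, 236.0], [300.0, 235.0]]
tool 0.011 -0.02 [[216.0, 227.0], [298.0, 227.0]]
tool 0.011 -0.01 [[218.0, 220.0], [295.0, 220.0]]
tool 0.011 0 [[220.0, 214.0], [293.0, 214.0]]
t 14.8 tcp [ 0.4317 -0.1211  0.0156] heading 1.8459 go cm [ 0.16 -0.14  1.56] turn z None tilt [ 0.  0. -1.] F [ 0.4  0.1 -0.1] gap 0.504 gf 0.0
```

View pics/w8.png

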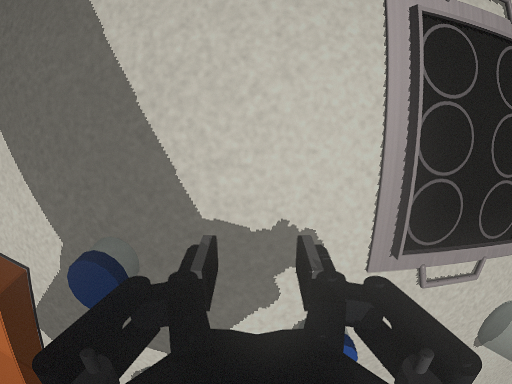

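The tips show at row 236, inner columns 217 and 297. That matches tool z ≈ −0.03 for 22 mm pads, and there is no bench contact at TCP 0.0155, so I keep lowering gently.

```bash
python3 -m creep '[{"slide":[0,0,0.4],"angular":[0,0,0],"claw":0},{"slide":[0,0,0.4],"angular":[0,0,0],"claw":0},{"slide":[0,0,0.2],"angular":[0,0,0],"claw":0},{"slide":[0,0,0],"angular":[0,0,0],"claw":0},{"slide":[0,0,0],"angular":[0,0,0],"claw":0}]' | sed -n '2p;4,5p'
python3 -m creep '[{"slide":[0,0,0.25],"angular":[0,0,0],"claw":0},{"slide":[0,0,0.15],"angular":[0,0,0],"claw":0},{"slide":[0,0,0],"angular":[0,0,0],"claw":0},{"slide":[0,0,0],"angular":[0,0,0],"claw":0}]' | sed -n '2p;4,5p'
```

```text
tcp_pos: [0.4315, -0.1211, 0.0053]
force: [-0.5, 0.8, -0.7]
finger_gap: 0.5
tcp_pos: [0.4316, -0.1211, 0.0015]
force: [-0.7, -0.2, -0.3]
finger_gap: 0.502
```

```bash
python3 -m creep '[{"slide":[0,0,0.2],"angular":[0,0,0],"claw":0},{"slide":[0,0,0.1],"angular":[0,0,0],"claw":0},{"slide":[0,0,0],"angular":[0,0,0],"claw":0}]' | sed -n '2p;4,5p'
python3 -m creep '[{"slide":[0,0,0.2],"angular":[0,0,0],"claw":0},{"slide":[0,0,0.1],"angular":[0,0,0],"claw":0},{"slide":[0,0,0],"angular":[0,0,0],"claw":0}]' | sed -n '2p;4,5p'
```

```text
tcp_pos: [0.4316, -0.1211, -0.0016]
force: [-0.1, 0.1, 0.3]
finger_gap: 0.499
tcp_pos: [0.4316, -0.1211, -0.0047]
force: [-0.4, 0.5, 0.5]
finger_gap: 0.498
```

```bash
python3 -m creep '[{"slide":[0,0,0.2],"angular":[0,0,0],"claw":0},{"slide":[0,0,0.1],"angular":[0,0,0],"claw":0},{"slide":[0,0,0],"angular":[0,0,0],"claw":0}]' | sed -n '2p;4,5p'
python3 -m creep '[{"slide":[0,0,0.2],"angular":[0,0,0],"claw":0},{"slide":[0,0,0.1],"angular":[0,0,0],"claw":0},{"slide":[0,0,0],"angular":[0,0,0],"claw":0}]' | sed -n '2p;4,5p'
```

```text
tcp_pos: [0.4316, -0.1211, -0.0077]
force: [-0.8, 0.3, -1.2]
finger_gap: 0.501
tcp_pos: [0.4316, -0.1211, -0.0106]
force: [-0.8, 0.9, -0.7]
finger_gap: 0.501
```

```bash
python3 -m creep '[{"slide":[0,0,0.2],"angular":[0,0,0],"claw":0},{"slide":[0,0,0.1],"angular":[0,0,0],"claw":0},{"slide":[0,0,0],"angular":[0,0,0],"claw":0}]' | sed -n '2p;4,5p'
```

```text
tcp_pos: [0.4316, -0.1211, -0.0136]
force: [-0.4, -0.8, 0.2]
finger_gap: 0.503
```

```bash
python3 -m creep '[{"slide":[0,0,0.2],"angular":[0,0,0],"claw":0},{"slide":[0,0,0.2],"angular":[0,0,0],"claw":0},{"slide":[0,0,0],"angular":[0,0,0],"claw":0}]' | sed -n '2p;4,5p'
python3 -m creep '[{"slide":[0,0,0.2],"angular":[0,0,0],"claw":0},{"slide":[0,0,0.1],"angular":[0,0,0],"claw":0},{"slide":[0,0,0],"angular":[0,0,0],"claw":0}]' | sed -n '2p;4,5p'
```

```text
tcp_pos: [0.4316, -0.1211, -0.0177]
force: [-0.3, -0.1, -0.0]
finger_gap: 0.505
tcp_pos: [0.4316, -0.1211, -0.0207]
force: [-0.8, -1.0, -0.5]
finger_gap: 0.497
```

```bash
python3 -m creep '[{"slide":[0,0,0.2],"angular":[0,0,0],"claw":0},{"slide":[0,0,0.1],"angular":[0,0,0],"claw":0},{"slide":[0,0,0],"angular":[0,0,0],"claw":0}]' | sed -n '2p;4,5p'
```

```text
tcp_pos: [0.4316, -0.1211, -0.0236]
force: [-0.5, -0.3, -0.1]
finger_gap: 0.506
```

Proven: with the fingers at jar width, the tips are about 3 cm behind the stated TCP, so I use TCP z ≈ −0.014 on the jars. Back to the first jar.

```bash
python3 -m creep '[{"slide":[0,0,-3],"angular":[0,0,0],"claw":0.4},{"slide":[0,0,-4],"angular":[0,0,0],"claw":0.4},{"slide":[-2.39,2.5,-2],"angular":[0,0,0],"claw":0.4},{"slide":[-2.39,2.5,0],"angular":[0,0,0],"claw":0.4},{"slide":[-2.39,2.5,0],"angular":[0,0,0],"claw":0.4},{"slide":[-2.39,2.5,0],"angular":[0,0,0],"claw":0.4},{"slide":[-2.39,2.5,0],"angular":[0,0,0],"claw":0.4},{"slide":[-2.39,2.5,0],"angular":[0,0,0],"claw":0.4},{"slide":[0,0,0],"angular":[0,0,0],"claw":0.4},{"slide":[0,0,0],"angular":[0,0,0],"claw":0.4}]' | sed -n '2p;4,5p'
python3 - <<'E'
from h import *
w,s=shot("wrist")
for q in caps("wrist",w,s): print("wrist",*q)
togo([.615,-.2182,-.014],1.8458)
E
```

```text
tcp_pos: [0.6161, -0.2193, 0.0662]
force: [-0.2, 0.5, -0.6]
finger_gap: 0.701
wrist [0.5086, -0.2032] [120.0, 152.0] 0.75
wrist [0.6141, -0.2167] [255.0, 207.0] 0.75
wrist [0.5051, -0.311] [106.0, 270.0] 0.39
wrist [0.5969, -0.3237] [203.0, 311.0] 0.31
wrist [0.5224, -0.4386] [122.0, 362.0] 0.05
t 18.43 tcp [ 0.6141 -0.218   0.0658] heading 1.8457 go cm [-0.06  0.09  7.98] turn z -0.0 tilt [-0.002  0.001 -1.   ] F [0.1 0.7 0.1] gap 0.699 gf 0.0
```

```bash
python3 -m creep '[{"slide":[0,0.05,2],"angular":[0,0,0],"claw":0.4},{"slide":[0,0,2.5],"angular":[0,0,0],"claw":0.4},{"slide":[0,0,2],"angular":[0,0,0],"claw":0.4},{"slide":[0,0,1],"angular":[0,0,0],"claw":0.4},{"slide":[0,0,0.5],"angular":[0,0,0],"claw":0.4},{"slide":[0,0,0],"angular":[0,0,0],"claw":0.4},{"slide":[0,0,0],"angular":[0,0,0],"claw":0.4}]' 35 | sed -n '2p;4p'
python3 -m creep '[{"slide":[0,0,0],"angular":[0,0,0],"claw":-0.2},{"slide":[0,0,0],"angular":[0,0,0],"claw":-0.2},{"slide":[0,0,0],"angular":[0,0,0],"claw":-0.2},{"slide":[0,0,0],"angular":[0,0,0],"claw":-0.2},{"slide":[0,0,0],"angular":[0,0,0],"claw":-0.2}]' 35 | sed -n '2p;4,6p'
python3 -c "
from h import *
togo([.6248,-.0602,.07],1.8458)"
```

```text
tcp_pos: [0.6155, -0.2182, -0.0128]
force: [0.3, 0.1, -0.2]
tcp_pos: [0.6165, -0.2188, -0.0118]
force: [-0.7, -0.9, 6.6]
finger_gap: 0.501
gripper_force: 35.8
t 19.43 tcp [ 0.6165 -0.2188 -0.0118] heading 1.8458 go cm [15.02  5.13 -8.2 ] turn z 0.0 tilt [ 0.002 -0.001 -1.   ] F [-0.7 -0.9  6.6] gap 0.501 gf 35.8
```

```bash
python3 -m creep '[{"slide":[0,0,-0.5],"angular":[0,0,0],"claw":-0.2},{"slide":[0,0,-1.5],"angular":[0,0,0],"claw":-0.2},{"slide":[0,0,-2.5],"angular":[0,0,0],"claw":-0.2},{"slide":[0,0,-2.5],"angular":[0,0,0],"claw":-0.2},{"slide":[1.5,0.5,-1],"angular":[0,0,0],"claw":-0.2},{"slide":[3,1.05,0],"angular":[0,0,0],"claw":-0.2},{"slide":[3,1.05,0],"angular":[0,0,0],"claw":-0.2},{"slide":[3,1.05,0],"angular":[0,0,0],"claw":-0.2},{"slide":[3,1,0],"angular":[0,0,0],"claw":-0.2},{"slide":[1.5,0.5,0],"angular":[0,0,0],"claw":-0.2}]' | sed -n '4,6p'
python3 -m creep '[{"slide":[0,0,0],"angular":[0,0,0],"claw":-0.2},{"slide":[0,0,0],"angular":[0,0,0],"claw":-0.2},{"slide":[0,0,0],"angular":[0,0,0],"claw":-0.2}]' | sed -n '4,6p'
python3 - <<'E'
from h import *
togo([.6248,-.0602,-.0055],1.8458)
w,s=shot("wrist");cv2.imwrite("pics/w9.png",w);np.savez("pics/w9.npz",**s)
E
```

```text
force: [0.5, 0.2, -0.6]
finger_gap: 0.5
gripper_force: 35.7
force: [-0.0, -1.0, -0.4]
finger_gap: 0.504
gripper_force: 35.7
t 20.52 tcp [ 0.6245 -0.0605  0.0664] heading 1.8459 go cm [0.03 0.04 7.19] turn z 0.0 tilt [ 0.    -0.001 -1.   ] F [-0.  -1.  -0.4] gap 0.504 gf 35.7
```

View pics/w9.png

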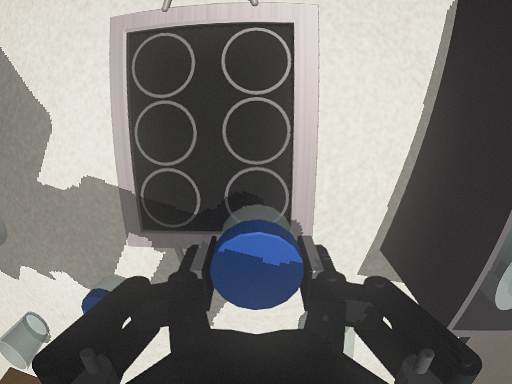

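The jar is held upright, cap at (257,265). The rings show at far (256,61), (256,131), (256,196) and near (163,65), (165,132), (170,198). I check the tray pose and the jar's place in the grip from these.

```bash
cat >> h.py <<'E'
def held(img,s,dz=.0118):
    "jar centre in tool x,y (mm) for a jar in the grip, body bottom dz above tcp"
    M=R.from_quat(s["tool_rot"]).as_matrix(); p=np.array(s["tcp_pos"]); 
    q=[c for c in caps("wrist",img,s,p[2]+dz,(-9,9,-9,9)) if np.hypot(*(np.array(c[0])-p[:2]))<.03]
    for c in q: print("held tool xy mm",np.round((M.T@(np.append(c[0],p[2])-p))[:2]*1000,1),c)
E
python3 - <<'E'
from h import *
w=cv2.imread("pics/w9.png");s=dict(np.load("pics/w9.npz"))
g=cv2.medianBlur(w[:240,100:320,2],3)
c=cv2.HoughCircles(g,cv2.HOUGH_GRADIENT,1.5,45,param1=120,param2=28,minRadius=27,maxRadius=36)
C=c[0][:,:2]+[100,0] if c is not None else []; print(np.round(c[0]+[100,0,0] if c is not None else 0))
man=np.array([(256,61),(256,131),(256,196),(163,65),(165,132),(170,198)],float)
W=[onz("wrist",q,.006,s) for q in man]; ph,t,e=fit2d(list(RINGS.values()),W);print("manual",ph,t,np.round(e*1000,1))
ms=[(k,C[np.argmin(np.hypot(*(C-m).T))]) for k,m in zip(RINGS,man) if len(C) and np.hypot(*(C-m).T).min()<8]
if len(ms)>2:
    ph,t,e=fit2d([RINGS[k] for k,_ in ms],[onz("wrist",q,.006,s) for _,q in ms]);print("hough",ph,t,np.round(e*1000,1),len(ms))
held(w,s)
E
```

```text
[[257.  61.  33.]
 [170. 197.  28.]
 [165. 133.  29.]
 [257. 131.  30.]
 [257. 199.  32.]
 [162.  65.  28.]]
manual 0.2773275056297835 [ 0.57503506 -0.01802497] [1.  0.6 1.7 0.8 0.6 0.4]
hough 0.2745513956418801 [ 0.57532637 -0.01836237] [0.3 0.1 0.2 0.7 0.4 1. ] 6
held tool xy mm [ 2.1 -0.3] ([0.6236, -0.0586], [256.0, 265.0], np.float64(0.92))
```

```bash
python3 -m creep '[{"slide":[-0.15,0,1.5],"angular":[0,0,0],"claw":-0.2},{"slide":[0,0,2],"angular":[0,0,0],"claw":-0.2},{"slide":[0,0,1.5],"angular":[0,0,0],"claw":-0.2},{"slide":[0,0,1],"angular":[0,0,0],"claw":-0.2},{"slide":[0,0,0.6],"angular":[0,0,0],"claw":-0.2},{"slide":[0,0,0],"angular":[0,0,0],"claw":-0.2},{"slide":[0,0,0.2],"angular":[0,0,0],"claw":-0.2},{"slide":[0,0,0.1],"angular":[0,0,0],"claw":-0.2},{"slide":[0,0,0],"angular":[0,0,0],"claw":-0.2},{"slide":[0,0,0],"angular":[0,0,0],"claw":-0.2}]' | sed -n '2p;4p'
python3 -m creep '[{"slide":[0,0,0.15],"angular":[0,0,0],"claw":-0.2},{"slide":[0,0,0],"angular":[0,0,0],"claw":-0.2},{"slide":[0,0,0],"angular":[0,0,0],"claw":-0.2}]' | sed -n '2p;4p'
python3 -m creep '[{"slide":[0,0,0.1],"angular":[0,0,0],"claw":-0.2},{"slide":[0,0,0],"angular":[0,0,0],"claw":-0.2},{"slide":[0,0,0],"angular":[0,0,0],"claw":-0.2}]' | sed -n '2p;4p'
```

```text
tcp_pos: [0.6252, -0.0615, -0.0017]
force: [-0.9, 0.5, -0.6]
tcp_pos: [0.6248, -0.0613, -0.0038]
force: [-0.7, -0.6, -0.8]
tcp_pos: [0.6247, -0.0613, -0.005]
force: [-0.4, 0.2, -1.0]
```

```bash
python3 -m creep '[{"slide":[0,0,0.1],"angular":[0,0,0],"claw":-0.2},{"slide":[0,0,0],"angular":[0,0,0],"claw":-0.2},{"slide":[0,0,0],"angular":[0,0,0],"claw":-0.2}]' | sed -n '2p;4p'
python3 -m creep '[{"slide":[0,0,0.08],"angular":[0,0,0],"claw":-0.2},{"slide":[0,0,0],"angular":[0,0,0],"claw":-0.2},{"slide":[0,0,0],"angular":[0,0,0],"claw":-0.2}]' | sed -n '2p;4p'
```

```text
tcp_pos: [0.6249, -0.0614, -0.0058]
force: [0.2, -0.8, 0.6]
tcp_pos: [0.6249, -0.0614, -0.0058]
force: [-1.6, 1.0, 5.2]
```

Seated at −0.0058, exactly 6 mm above the grasp height. I release it and go to the next jar.

```bash
python3 -m creep '[{"slide":[0,0,0],"angular":[0,0,0],"claw":0.1},{"slide":[0,0,0],"angular":[0,0,0],"claw":0.2},{"slide":[0,0,0],"angular":[0,0,0],"claw":0.3},{"slide":[0,0,0],"angular":[0,0,0],"claw":0.3},{"slide":[0,0,-1],"angular":[0,0,0],"claw":0.3},{"slide":[0,0,-2.5],"angular":[0,0,0],"claw":0.3},{"slide":[0,0,-3],"angular":[0,0,0],"claw":0.3},{"slide":[0,0,-1],"angular":[0,0,0],"claw":0.4},{"slide":[0,0,0],"angular":[0,0,0],"claw":0.4},{"slide":[0,0,0],"angular":[0,0,0],"claw":0.4}]' | sed -n '2p;4p'
python3 - <<'E'
from h import *
w,s=shot("wrist");cv2.imwrite("pics/w10.png",w)
for q in caps("wrist",w,s,.006): print("wrist ring",*q)
togo([.5113,-.2038,.065],1.8458)
t,s=shot("scene")
for q in caps("scene",t,s): print("scene",*q)
E
```

```text
tcp_pos: [0.625, -0.0615, 0.0689]
force: [-0.1, -0.3, -0.4]
wrist ring [0.6239, -0.0594] [256.0, 209.0] 0.92
wrist ring [0.5239, -0.3093] [116.0, 376.0] 0.18
t 23.28 tcp [ 0.624  -0.0612  0.0677] heading 1.8459 go cm [-10.66 -14.72   0.28] turn z 0.0 tilt [-0.001  0.    -1.   ] F [-0.   0.1 -0.6] gap 0.698 gf 0.0
scene [0.3383, -0.1849] [183.0, 225.0] 0.82
scene [0.6242, -0.0579] [291.0, 246.0] 0.97
scene [0.5106, -0.2044] [227.0, 264.0] 0.82
scene [0.5079, -0.3154] [200.0, 295.0] 0.85
scene [0.5887, -0.3218] [222.0, 315.0] 0.85
scene [0.5084, -0.4254] [172.0, 330.0] 0.86
```

```bash
python3 -m creep '[{"slide":[-2.13,-2.94,0],"angular":[0,0,0],"claw":0.4},{"slide":[-2.13,-2.94,0],"angular":[0,0,0],"claw":0.4},{"slide":[-2.13,-2.94,0],"angular":[0,0,0],"claw":0.4},{"slide":[-2.13,-2.94,0],"angular":[0,0,0],"claw":0.4},{"slide":[-2.13,-2.94,0],"angular":[0,0,0],"claw":0.4},{"slide":[0,0,0],"angular":[0,0,0],"claw":0.4},{"slide":[0,0,0],"angular":[0,0,0],"claw":0.4},{"slide":[0,0,0],"angular":[0,0,0],"claw":0.4}]' | sed -n '2p;4p'
python3 - <<'E'
from h import *
togo([.5111,-.2037,-.012],1.8458)
w,s=shot("wrist")
for q in caps("wrist",w,s): print("wrist",*q)
E
```

```text
tcp_pos: [0.5118, -0.2034, 0.0673]
force: [0.0, -0.6, -0.2]
t 24.0 tcp [ 0.5118 -0.2034  0.0673] heading 1.8448 go cm [-0.03 -0.07  7.93] turn z -0.001 tilt [-0.001  0.001 -1.   ] F [ 0.  -0.6 -0.2] gap 0.698 gf 0.0
wrist [0.6325, -0.0552] [457.0, 74.0] 0.81
wrist [0.333, -0.1848] [49.0, 129.0] 0.71
wrist [0.5101, -0.2017] [255.0, 208.0] 0.72
wrist [0.5061, -0.3149] [217.0, 319.0] 0.5
wrist [0.592, -0.3081] [309.0, 332.0] 0.03
```

```bash
python3 -m creep '[{"slide":[0,-0.05,2],"angular":[0,0,0],"claw":0.4},{"slide":[0,0,2.5],"angular":[0,0,0],"claw":0.4},{"slide":[0,0,1.9],"angular":[0,0,0],"claw":0.4},{"slide":[0,0,1],"angular":[0,0,0],"claw":0.4},{"slide":[0,0,0.5],"angular":[0,0,0],"claw":0.4},{"slide":[0,0,0],"angular":[0,0,0],"claw":0.4},{"slide":[0,0,0],"angular":[0,0,0],"claw":0.4}]' 35 | sed -n '2p;4p'
python3 -m creep '[{"slide":[0,0,0],"angular":[0,0,0],"claw":-0.2},{"slide":[0,0,0],"angular":[0,0,0],"claw":-0.2},{"slide":[0,0,0],"angular":[0,0,0],"claw":-0.2},{"slide":[0,0,0],"angular":[0,0,0],"claw":-0.2},{"slide":[0,0,0],"angular":[0,0,0],"claw":-0.2}]' 35 | sed -n '2p;4,6p'
python3 -m creep '[{"slide":[0,0,-0.5],"angular":[0,0,0],"claw":-0.2},{"slide":[0,0,-1.5],"angular":[0,0,0],"claw":-0.2},{"slide":[0,0,-2.5],"angular":[0,0,0],"claw":-0.2},{"slide":[0,0,-2.5],"angular":[0,0,0],"claw":-0.2},{"slide":[1.5,1.4,-1],"angular":[0,0,0],"claw":-0.2},{"slide":[2.6,2.4,0],"angular":[0,0,0],"claw":-0.2},{"slide":[2.6,2.4,0],"angular":[0,0,0],"claw":-0.2},{"slide":[2.6,2.4,0],"angular":[0,0,0],"claw":-0.2},{"slide":[2.6,2.4,0],"angular":[0,0,0],"claw":-0.2},{"slide":[2.6,2.4,0],"angular":[0,0,0],"claw":-0.2}]' | sed -n '4,6p'
python3 -m creep '[{"slide":[1.5,1.4,0],"angular":[0,0,0],"claw":-0.2},{"slide":[0,0,0],"angular":[0,0,0],"claw":-0.2},{"slide":[0,0,0],"angular":[0,0,0],"claw":-0.2},{"slide":[0,0,0],"angular":[0,0,0],"claw":-0.2}]' | sed -n '4,6p'
python3 - <<'E'
from h import *
togo([.6103,-.0095,-.0058],1.8458)
w,s=shot("wrist");held(w,s)
E
```

```text
tcp_pos: [0.5124, -0.2036, -0.0105]
force: [0.4, -0.5, -0.2]
tcp_pos: [0.5126, -0.2043, -0.0095]
force: [1.0, 1.6, 6.4]
finger_gap: 0.504
gripper_force: 35.8
force: [0.7, -0.8, 0.2]
finger_gap: 0.503
gripper_force: 35.7
force: [-0.2, 0.0, -0.9]
finger_gap: 0.503
gripper_force: 35.7
t 26.22 tcp [ 0.6098 -0.0103  0.0691] heading 1.8459 go cm [0.06 0.07 7.49] turn z 0.0 tilt [-0.001 -0.    -1.   ] F [-0.2  0.  -0.9] gap 0.503 gf 35.7
held tool xy mm [ 3.6 -0.4] ([0.6085, -0.0069], [256.0, 262.0], np.float64(0.88))
```

```bash
python3 -m creep '[{"slide":[0,0.06,1.5],"angular":[0,0,0],"claw":-0.2},{"slide":[0,0,2],"angular":[0,0,0],"claw":-0.2},{"slide":[0,0,1.5],"angular":[0,0,0],"claw":-0.2},{"slide":[0,0,1],"angular":[0,0,0],"claw":-0.2},{"slide":[0,0,0.6],"angular":[0,0,0],"claw":-0.2},{"slide":[0,0,0],"angular":[0,0,0],"claw":-0.2},{"slide":[0,0,0.2],"angular":[0,0,0],"claw":-0.2},{"slide":[0,0,0.1],"angular":[0,0,0],"claw":-0.2},{"slide":[0,0,0],"angular":[0,0,0],"claw":-0.2},{"slide":[0,0,0],"angular":[0,0,0],"claw":-0.2}]' | sed -n '2p;4p'
python3 -m creep '[{"slide":[0,0,0.15],"angular":[0,0,0],"claw":-0.2},{"slide":[0,0,0],"angular":[0,0,0],"claw":-0.2},{"slide":[0,0,0],"angular":[0,0,0],"claw":-0.2}]' | sed -n '2p;4p'
python3 -m creep '[{"slide":[0,0,0.1],"angular":[0,0,0],"claw":-0.2},{"slide":[0,0,0],"angular":[0,0,0],"claw":-0.2},{"slide":[0,0,0],"angular":[0,0,0],"claw":-0.2}]' | sed -n '2p;4p'
```

```text
tcp_pos: [0.6117, -0.0097, 0.0009]
force: [0.2, -0.3, -0.6]
tcp_pos: [0.6113, -0.0095, -0.0011]
force: [-0.5, 0.4, -0.2]
tcp_pos: [0.6112, -0.0096, -0.0023]
force: [0.6, 0.4, -1.0]
```

```bash
python3 -m creep '[{"slide":[0,0,0.1],"angular":[0,0,0],"claw":-0.2},{"slide":[0,0,0],"angular":[0,0,0],"claw":-0.2},{"slide":[0,0,0],"angular":[0,0,0],"claw":-0.2}]' | sed -n '2p;4p'
python3 -m creep '[{"slide":[0,0,0.08],"angular":[0,0,0],"claw":-0.2},{"slide":[0,0,0],"angular":[0,0,0],"claw":-0.2},{"slide":[0,0,0],"angular":[0,0,0],"claw":-0.2}]' | sed -n '2p;4p'
python3 -m creep '[{"slide":[0,0,0],"angular":[0,0,0],"claw":0.1},{"slide":[0,0,0],"angular":[0,0,0],"claw":0.2},{"slide":[0,0,0],"angular":[0,0,0],"claw":0.3},{"slide":[0,0,0],"angular":[0,0,0],"claw":0.3},{"slide":[0,0,-1],"angular":[0,0,0],"claw":0.3},{"slide":[0,0,-2.5],"angular":[0,0,0],"claw":0.3},{"slide":[0,0,-3],"angular":[0,0,0],"claw":0.3},{"slide":[0,0,-1],"angular":[0,0,0],"claw":0.4},{"slide":[0,0,0],"angular":[0,0,0],"claw":0.4},{"slide":[0,0,0],"angular":[0,0,0],"claw":0.4}]' | sed -n '2p;4p'
python3 - <<'E'
from h import *
w,s=shot("wrist")
for q in caps("wrist",w,s,.006): print("wrist ring",*q)
togo([.5888,-.3216,.065],1.8458)
E
```

```text
tcp_pos: [0.6112, -0.0096, -0.0033]
force: [0.4, 0.3, -1.3]
tcp_pos: [0.6113, -0.0096, -0.0035]
force: [-1.1, 0.3, 4.2]
tcp_pos: [0.6115, -0.0096, 0.0716]
force: [-0.5, 0.6, -0.0]
wrist ring [0.6104, -0.0076] [256.0, 208.0] 0.93
wrist ring [0.6237, -0.0597] [254.0, 271.0] 0.87
wrist ring [0.353, -0.1883] [1.0, 287.0] 0.06
wrist ring [0.507, -0.2774] [115.0, 382.0] 0.06
t 28.98 tcp [ 0.6106 -0.0095  0.0705] heading 1.8458 go cm [-29.45 -10.57   0.54] turn z -0.0 tilt [-0.001  0.    -1.   ] F [-0.2  0.  -0.2] gap 0.697 gf 0.0
```

```bash
python3 -m creep '[{"slide":[-2,-0.7,0],"angular":[0,0,0],"claw":0.4},{"slide":[-3.4,-1.22,0],"angular":[0,0,0],"claw":0.4},{"slide":[-3.4,-1.22,0],"angular":[0,0,0],"claw":0.4},{"slide":[-3.4,-1.22,0],"angular":[0,0,0],"claw":0.4},{"slide":[-3.4,-1.22,0],"angular":[0,0,0],"claw":0.4},{"slide":[-3.4,-1.22,0],"angular":[0,0,0],"claw":0.4},{"slide":[-3.4,-1.22,0],"angular":[0,0,0],"claw":0.4},{"slide":[-3.4,-1.22,0],"angular":[0,0,0],"claw":0.4},{"slide":[-2.4,-0.86,0.2],"angular":[0,0,0],"claw":0.4},{"slide":[-1.25,-0.45,0.2],"angular":[0,0,0],"claw":0.4}]' | sed -n '2p;4p'
python3 -m creep '[{"slide":[0,0,0],"angular":[0,0,0],"claw":0.4},{"slide":[0,0,0],"angular":[0,0,0],"claw":0.4},{"slide":[0,0,0],"angular":[0,0,0],"claw":0.4}]' | sed -n '2p;4p'
python3 - <<'E'
from h import *
togo([.5888,-.3216,-.012],1.8458)
w,s=shot("wrist")
for q in caps("wrist",w,s): print("wrist",*q)
E
```

```text
tcp_pos: [0.5884, -0.3252, 0.0649]
force: [0.2, -0.4, -0.3]
tcp_pos: [0.5891, -0.3191, 0.0659]
force: [-0.1, 0.1, -0.2]
t 30.07 tcp [ 0.5891 -0.3191  0.0659] heading 1.847 go cm [-0.26 -0.08  7.79] turn z 0.001 tilt [-0.002  0.003 -1.   ] F [-0.1  0.1 -0.2] gap 0.704 gf 0.0
wrist [0.3286, -0.198] [9.0, 3.0] 0.08
wrist [0.5071, -0.3154] [149.0, 176.0] 0.57
wrist [0.5872, -0.32] [254.0, 211.0] 0.73
wrist [0.5056, -0.4091] [134.0, 278.0] 0.11
```

```bash
python3 -m creep '[{"slide":[-0.2,-0.08,2],"angular":[0,0,0],"claw":0.4},{"slide":[0,0,2.5],"angular":[0,0,0],"claw":0.4},{"slide":[0,0,1.7],"angular":[0,0,0],"claw":0.4},{"slide":[0,0,1],"angular":[0,0,0],"claw":0.4},{"slide":[0,0,0.5],"angular":[0,0,0],"claw":0.4},{"slide":[0,0,0],"angular":[0,0,0],"claw":0.4},{"slide":[0,0,0],"angular":[0,0,0],"claw":0.4}]' 35 | sed -n '2p;4p'
python3 -m creep '[{"slide":[0,0,0],"angular":[0,0,0],"claw":-0.2},{"slide":[0,0,0],"angular":[0,0,0],"claw":-0.2},{"slide":[0,0,0],"angular":[0,0,0],"claw":-0.2},{"slide":[0,0,0],"angular":[0,0,0],"claw":-0.2},{"slide":[0,0,0],"angular":[0,0,0],"claw":-0.2}]' 35 | sed -n '2p;4,6p'
python3 -m creep '[{"slide":[0,0,-0.5],"angular":[0,0,0],"claw":-0.2},{"slide":[0,0,-1.5],"angular":[0,0,0],"claw":-0.2},{"slide":[0,0,-2.5],"angular":[0,0,0],"claw":-0.2},{"slide":[0,0,-2.5],"angular":[0,0,0],"claw":-0.2},{"slide":[1.5,0.45,-1],"angular":[0,0,0],"claw":-0.2},{"slide":[3,0.91,0],"angular":[0,0,0],"claw":-0.2},{"slide":[3.4,1.03,0],"angular":[0,0,0],"claw":-0.2},{"slide":[3.4,1.03,0],"angular":[0,0,0],"claw":-0.2},{"slide":[3.4,1.03,0],"angular":[0,0,0],"claw":-0.2},{"slide":[3.4,1.03,0],"angular":[0,0,0],"claw":-0.2}]' | sed -n '4,6p'
python3 -m creep '[{"slide":[3.4,1.03,0],"angular":[0,0,0],"claw":-0.2},{"slide":[3.4,1.03,0],"angular":[0,0,0],"claw":-0.2},{"slide":[3.4,1.03,0],"angular":[0,0,0],"claw":-0.2},{"slide":[3.2,1,0],"angular":[0,0,0],"claw":-0.2},{"slide":[2.2,0.67,0],"angular":[0,0,0],"claw":-0.2},{"slide":[1,0.3,0],"angular":[0,0,0],"claw":-0.2},{"slide":[0,0,0],"angular":[0,0,0],"claw":-0.2},{"slide":[0,0,0],"angular":[0,0,0],"claw":-0.2},{"slide":[0,0,0],"angular":[0,0,0],"claw":-0.2}]' | sed -n '4,6p'
python3 - <<'E'
from h import *
togo([.5959,.0415,-.0045],1.8458)
w,s=shot("wrist");held(w,s,.0105)
E
```

```text
tcp_pos: [0.5902, -0.3235, -0.0094]
force: [0.5, -0.5, 0.8]
tcp_pos: [0.5905, -0.3245, -0.0085]
force: [0.8, 0.4, 6.6]
finger_gap: 0.504
gripper_force: 36.0
force: [0.2, 0.8, -0.7]
finger_gap: 0.504
gripper_force: 35.7
force: [0.0, -0.8, -0.6]
finger_gap: 0.502
gripper_force: 35.7
t 32.7 tcp [0.5967 0.0376 0.07  ] heading 1.8449 go cm [0.41 0.03 7.45] turn z -0.001 tilt [ 0.    -0.001 -1.   ] F [ 0.  -0.8 -0.6] gap 0.502 gf 35.7
held tool xy mm [-0.9 -0.3] ([0.5967, 0.0366], [256.0, 268.0], np.float64(1.16))
```

```bash
python3 -m creep '[{"slide":[0.26,0,1.5],"angular":[0,0,0],"claw":-0.2},{"slide":[0,0,2],"angular":[0,0,0],"claw":-0.2},{"slide":[0,0,1.5],"angular":[0,0,0],"claw":-0.2},{"slide":[0,0,1],"angular":[0,0,0],"claw":-0.2},{"slide":[0,0,0.6],"angular":[0,0,0],"claw":-0.2},{"slide":[0,0,0],"angular":[0,0,0],"claw":-0.2},{"slide":[0,0,0.2],"angular":[0,0,0],"claw":-0.2},{"slide":[0,0,0.1],"angular":[0,0,0],"claw":-0.2},{"slide":[0,0,0],"angular":[0,0,0],"claw":-0.2},{"slide":[0,0,0],"angular":[0,0,0],"claw":-0.2}]' | sed -n '2p;4p'
python3 -m creep '[{"slide":[0,0,0.1],"angular":[0,0,0],"claw":-0.2},{"slide":[0,0,0],"angular":[0,0,0],"claw":-0.2},{"slide":[0,0,0],"angular":[0,0,0],"claw":-0.2}]' | sed -n '2p;4p'
python3 -m creep '[{"slide":[0,0,0.1],"angular":[0,0,0],"claw":-0.2},{"slide":[0,0,0],"angular":[0,0,0],"claw":-0.2},{"slide":[0,0,0],"angular":[0,0,0],"claw":-0.2}]' | sed -n '2p;4p'
```

```text
tcp_pos: [0.5965, 0.0412, 0.0016]
force: [0.0, 0.3, -0.7]
tcp_pos: [0.5961, 0.0413, 0.0002]
force: [0.3, -1.1, -1.4]
tcp_pos: [0.5959, 0.0413, -0.0011]
force: [-0.3, -0.4, -0.2]
```

```bash
python3 -m creep '[{"slide":[-0.1,0,0.08],"angular":[0,0,0],"claw":-0.2},{"slide":[0,0,0],"angular":[0,0,0],"claw":-0.2},{"slide":[0,0,0],"angular":[0,0,0],"claw":-0.2}]' | sed -n '2p;4p'
python3 -m creep '[{"slide":[0,0,0.08],"angular":[0,0,0],"claw":-0.2},{"slide":[0,0,0],"angular":[0,0,0],"claw":-0.2},{"slide":[0,0,0],"angular":[0,0,0],"claw":-0.2}]' | sed -n '2p;4p'
python3 -m creep '[{"slide":[0,0,0],"angular":[0,0,0],"claw":0.1},{"slide":[0,0,0],"angular":[0,0,0],"claw":0.2},{"slide":[0,0,0],"angular":[0,0,0],"claw":0.3},{"slide":[0,0,0],"angular":[0,0,0],"claw":0.3},{"slide":[0,0,-1],"angular":[0,0,0],"claw":0.3},{"slide":[0,0,-2.5],"angular":[0,0,0],"claw":0.3},{"slide":[0,0,-3],"angular":[0,0,0],"claw":0.3},{"slide":[0,0,-1],"angular":[0,0,0],"claw":0.4},{"slide":[0,0,0],"angular":[0,0,0],"claw":0.4},{"slide":[0,0,0],"angular":[0,0,0],"claw":0.4}]' | sed -n '2p;4p'
python3 - <<'E'
from h import *
w,s=shot("wrist")
for q in caps("wrist",w,s,.006): print("wrist ring",*q)
t,s=shot("scene")
for q in caps("scene",t,s): print("scene",*q)
togo([.508,-.3155,.065],1.8458)
E
```

```text
tcp_pos: [0.5962, 0.0402, -0.0019]
force: [-0.0, 0.8, -0.5]
tcp_pos: [0.5964, 0.0403, -0.0024]
force: [-0.8, -0.1, 2.2]
tcp_pos: [0.5965, 0.0403, 0.0731]
force: [-0.4, 0.1, 0.4]
wrist ring [0.5949, 0.0441] [256.0, 205.0] 0.92
wrist ring [0.6153, -0.0259] [257.0, 287.0] 1.66
wrist ring [0.3411, -0.1793] [10.0, 312.0] 0.56
scene [0.595, 0.046] [302.0, 214.0] 0.89
scene [0.3377, -0.1847] [183.0, 225.0] 0.83
scene [0.6112, -0.0066] [297.0, 231.0] 0.95
scene [0.6239, -0.0581] [291.0, 246.0] 0.97
scene [0.508, -0.3154] [200.0, 295.0] 0.85
scene [0.5084, -0.4254] [172.0, 330.0] 0.86
t 35.52 tcp [0.5951 0.0404 0.0713] heading 1.8458 go cm [-31.89 -18.05   0.64] turn z 0.0 tilt [-0.002  0.    -1.   ] F [-0.2  0.7 -0.6] gap 0.698 gf 0.0
```

```bash
python3 -m creep '[{"slide":[-2,-1.13,0],"angular":[0,0,0],"claw":0.4},{"slide":[-3.3,-1.87,0],"angular":[0,0,0],"claw":0.4},{"slide":[-3.3,-1.87,0],"angular":[0,0,0],"claw":0.4},{"slide":[-3.3,-1.87,0],"angular":[0,0,0],"claw":0.4},{"slide":[-3.3,-1.87,0],"angular":[0,0,0],"claw":0.4},{"slide":[-3.3,-1.87,0],"angular":[0,0,0],"claw":0.4},{"slide":[-3.3,-1.87,0],"angular":[0,0,0],"claw":0.4},{"slide":[-3.3,-1.87,0],"angular":[0,0,0],"claw":0.4},{"slide":[-3.3,-1.87,0.2],"angular":[0,0,0],"claw":0.4},{"slide":[-2.3,-1.3,0.2],"angular":[0,0,0],"claw":0.4}]' | sed -n '2p;4p'
python3 -m creep '[{"slide":[-1.2,-0.68,0.2],"angular":[0,0,0],"claw":0.4},{"slide":[0,0,0],"angular":[0,0,0],"claw":0.4},{"slide":[0,0,0],"angular":[0,0,0],"claw":0.4},{"slide":[0,0,0],"angular":[0,0,0],"claw":0.4}]' | sed -n '2p;4p'
python3 - <<'E'
from h import *
togo([.508,-.3150,-.011],1.8458)
w,s=shot("wrist")
for q in caps("wrist",w,s): print("wrist",*q)
E
```

```text
tcp_pos: [0.5107, -0.3053, 0.0667]
force: [1.1, 0.2, 0.6]
tcp_pos: [0.5086, -0.3135, 0.0655]
force: [-0.3, 0.9, -0.2]
t 36.68 tcp [ 0.5086 -0.3135  0.0655] heading 1.8468 go cm [-0.15 -0.08  7.65] turn z 0.001 tilt [-0.002  0.002 -1.   ] F [-0.3  0.9 -0.2] gap 0.701 gf 0.0
wrist [0.3326, -0.1955] [76.0, 6.0] 0.19
wrist [0.5068, -0.3137] [254.0, 211.0] 0.75
wrist [0.5057, -0.4241] [219.0, 321.0] 0.45
```

```bash
python3 -m creep '[{"slide":[0,-0.05,2],"angular":[0,0,0],"claw":0.4},{"slide":[0,0,2.5],"angular":[0,0,0],"claw":0.4},{"slide":[0,0,1.7],"angular":[0,0,0],"claw":0.4},{"slide":[0,0,1],"angular":[0,0,0],"claw":0.4},{"slide":[0,0,0.4],"angular":[0,0,0],"claw":0.4},{"slide":[0,0,0],"angular":[0,0,0],"claw":0.4},{"slide":[0,0,0],"angular":[0,0,0],"claw":0.4}]' 35 | sed -n '2p;4p'
python3 -m creep '[{"slide":[0,0,0],"angular":[0,0,0],"claw":-0.2},{"slide":[0,0,0],"angular":[0,0,0],"claw":-0.2},{"slide":[0,0,0],"angular":[0,0,0],"claw":-0.2},{"slide":[0,0,0],"angular":[0,0,0],"claw":-0.2},{"slide":[0,0,0],"angular":[0,0,0],"claw":-0.2}]' 35 | sed -n '2p;4,6p'
python3 -m creep '[{"slide":[0,0,-0.5],"angular":[0,0,0],"claw":-0.2},{"slide":[0,0,-1.5],"angular":[0,0,0],"claw":-0.2},{"slide":[0,0,-2.5],"angular":[0,0,0],"claw":-0.2},{"slide":[0,0,-2.5],"angular":[0,0,0],"claw":-0.2},{"slide":[1.5,0.77,-1],"angular":[0,0,0],"claw":-0.2},{"slide":[3.1,1.6,0],"angular":[0,0,0],"claw":-0.2},{"slide":[3.1,1.6,0],"angular":[0,0,0],"claw":-0.2},{"slide":[3.1,1.6,0],"angular":[0,0,0],"claw":-0.2},{"slide":[3.1,1.6,0],"angular":[0,0,0],"claw":-0.2},{"slide":[3.1,1.6,0],"angular":[0,0,0],"claw":-0.2}]' | sed -n '4,6p'
python3 -m creep '[{"slide":[2.6,1.3,0],"angular":[0,0,0],"claw":-0.2},{"slide":[1.6,0.8,0],"angular":[0,0,0],"claw":-0.2},{"slide":[0,0,0],"angular":[0,0,0],"claw":-0.2},{"slide":[0,0,0],"angular":[0,0,0],"claw":-0.2},{"slide":[0,0,0],"angular":[0,0,0],"claw":-0.2},{"slide":[0,0,0],"angular":[0,0,0],"claw":-0.2}]' | sed -n '4,6p'
python3 - <<'E'
from h import *
togo([.5554,-.0801,-.0045],1.8458)
w,s=shot("wrist");held(w,s,.0105)
E
```

```text
tcp_pos: [0.5092, -0.3156, -0.0091]
force: [0.6, 0.3, 1.1]
tcp_pos: [0.5093, -0.3164, -0.0083]
force: [0.4, 1.6, 6.6]
finger_gap: 0.497
gripper_force: 35.8
force: [0.3, 0.2, -0.7]
finger_gap: 0.502
gripper_force: 35.7
force: [-0.0, -1.1, -1.3]
finger_gap: 0.503
gripper_force: 35.7
t 39.07 tcp [ 0.5554 -0.0833  0.0703] heading 1.8446 go cm [0.31 0.09 7.48] turn z -0.001 tilt [-0. -0. -1.] F [-0.  -1.1 -1.3] gap 0.503 gf 35.7
held tool xy mm [ 4.7 -0.1] ([0.554, -0.0788], [257.0, 259.0], np.float64(0.86))
```

```bash
python3 -m creep '[{"slide":[0.05,0.08,1.5],"angular":[0,0,0],"claw":-0.2},{"slide":[0,0,2],"angular":[0,0,0],"claw":-0.2},{"slide":[0,0,1.5],"angular":[0,0,0],"claw":-0.2},{"slide":[0,0,1],"angular":[0,0,0],"claw":-0.2},{"slide":[0,0,0.6],"angular":[0,0,0],"claw":-0.2},{"slide":[0,0,0],"angular":[0,0,0],"claw":-0.2},{"slide":[0,0,0.2],"angular":[0,0,0],"claw":-0.2},{"slide":[0,0,0.1],"angular":[0,0,0],"claw":-0.2},{"slide":[0,0,0],"angular":[0,0,0],"claw":-0.2},{"slide":[0,0,0],"angular":[0,0,0],"claw":-0.2}]' | sed -n '2p;4p'
python3 -m creep '[{"slide":[0,0,0.1],"angular":[0,0,0],"claw":-0.2},{"slide":[0,0,0],"angular":[0,0,0],"claw":-0.2},{"slide":[0,0,0],"angular":[0,0,0],"claw":-0.2}]' | sed -n '2p;4p'
```

```text
tcp_pos: [0.5566, -0.0818, 0.002]
force: [-1.1, -0.2, -0.6]
tcp_pos: [0.5563, -0.0816, 0.0006]
force: [0.0, 0.3, -1.6]
```

```bash
python3 -m creep '[{"slide":[-0.05,0,0.1],"angular":[0,0,0],"claw":-0.2},{"slide":[0,0,0.1],"angular":[0,0,0],"claw":-0.2},{"slide":[0,0,0],"angular":[0,0,0],"claw":-0.2},{"slide":[0,0,0],"angular":[0,0,0],"claw":-0.2}]' | sed -n '2p;4p'
python3 -m creep '[{"slide":[0,0,0.08],"angular":[0,0,0],"claw":-0.2},{"slide":[0,0,0],"angular":[0,0,0],"claw":-0.2},{"slide":[0,0,0],"angular":[0,0,0],"claw":-0.2}]' | sed -n '2p;4p'
python3 -m creep '[{"slide":[0,0,0.05],"angular":[0,0,0],"claw":-0.2},{"slide":[0,0,0],"angular":[0,0,0],"claw":-0.2},{"slide":[0,0,0],"angular":[0,0,0],"claw":-0.2}]' | sed -n '2p;4p'
```

```text
tcp_pos: [0.5562, -0.0821, -0.0018]
force: [-0.5, 0.2, -0.5]
tcp_pos: [0.5563, -0.0821, -0.0023]
force: [-0.3, -0.3, 2.4]
tcp_pos: [0.5563, -0.0821, -0.0023]
force: [-1.1, 0.5, 5.9]
```

```bash
python3 -m creep '[{"slide":[0,0,0],"angular":[0,0,0],"claw":0.1},{"slide":[0,0,0],"angular":[0,0,0],"claw":0.2},{"slide":[0,0,0],"angular":[0,0,0],"claw":0.25},{"slide":[0,0,0],"angular":[0,0,0],"claw":0.25},{"slide":[0,0,-1],"angular":[0,0,0],"claw":0.25},{"slide":[0,0,-2.5],"angular":[0,0,0],"claw":0.25},{"slide":[0,0,-3],"angular":[0,0,0],"claw":0.3},{"slide":[0,0,-1],"angular":[0,0,0],"claw":0.4},{"slide":[0,0,0],"angular":[0,0,0],"claw":0.4},{"slide":[0,0,0],"angular":[0,0,0],"claw":0.4}]' | sed -n '2p;4p'
python3 - <<'E'
from h import *
w,s=shot("wrist")
for q in caps("wrist",w,s,.006): print("wrist ring",*q)
togo([.5085,-.425,.065],1.8458)
E
```

```text
tcp_pos: [0.5565, -0.0822, 0.0727]
force: [-0.8, 0.6, -0.6]
wrist ring [0.5951, 0.0444] [361.0, 56.0] 0.93
wrist ring [0.6105, -0.0077] [360.0, 133.0] 0.94
wrist ring [0.5556, -0.0793] [256.0, 206.0] 0.92
wrist ring [0.6242, -0.0596] [352.0, 205.0] 0.92
wrist ring [0.3371, -0.1823] [16.0, 240.0] 0.61
t 41.92 tcp [ 0.5557 -0.082   0.0717] heading 1.8457 go cm [-31.73 -13.86   0.66] turn z -0.0 tilt [-0.001  0.    -1.   ] F [ 0.4 -0.1  0.5] gap 0.702 gf 0.0
```

```bash
python3 -m creep '[{"slide":[-2,-0.87,0],"angular":[0,0,0],"claw":0.4},{"slide":[-3.5,-1.53,0],"angular":[0,0,0],"claw":0.4},{"slide":[-3.5,-1.53,0],"angular":[0,0,0],"claw":0.4},{"slide":[-3.5,-1.53,0],"angular":[0,0,0],"claw":0.4},{"slide":[-3.5,-1.53,0],"angular":[0,0,0],"claw":0.4},{"slide":[-3.5,-1.53,0],"angular":[0,0,0],"claw":0.4},{"slide":[-3.5,-1.53,0],"angular":[0,0,0],"claw":0.4},{"slide":[-3.5,-1.53,0],"angular":[0,0,0],"claw":0.4},{"slide":[-3,-1.31,0.2],"angular":[0,0,0],"claw":0.4},{"slide":[-1.5,-0.66,0.2],"angular":[0,0,0],"claw":0.4}]' | sed -n '2p;4p'
python3 -m creep '[{"slide":[-0.7,-0.3,0.2],"angular":[0,0,0],"claw":0.4},{"slide":[0,0,0],"angular":[0,0,0],"claw":0.4},{"slide":[0,0,0],"angular":[0,0,0],"claw":0.4},{"slide":[0,0,0],"angular":[0,0,0],"claw":0.4},{"slide":[0,0,0],"angular":[0,0,0],"claw":0.4}]' | sed -n '2p;4p'
python3 - <<'E'
from h import *
togo([.5085,-.4245,-.011],1.8458)
w,s=shot("wrist")
for q in caps("wrist",w,s): print("wrist",*q)
t,s=shot("scene")
for q in caps("scene",t,s): print("scene",*q)
E
```

```text
tcp_pos: [0.5087, -0.4215, 0.0662]
force: [-0.3, -0.1, 0.6]
tcp_pos: [0.5095, -0.4224, 0.0659]
force: [0.1, 0.3, 0.1]
t 43.17 tcp [ 0.5095 -0.4224  0.0659] heading 1.8481 go cm [-0.19 -0.15  7.69] turn z 0.002 tilt [-0.001  0.001 -1.   ] F [0.1 0.3 0.1] gap 0.693 gf 0.0
wrist [0.507, -0.4237] [253.0, 212.0] 0.75
scene [0.595, 0.0457] [302.0, 215.0] 0.91
scene [0.3382, -0.1847] [183.0, 225.0] 0.83
scene [0.6107, -0.0061] [297.0, 230.0] 0.98
scene [0.5547, -0.078] [266.0, 238.0] 0.96
scene [0.6238, -0.0581] [291.0, 246.0] 0.97
scene [0.5098, -0.4314] [171.0, 332.0] 0.53
```

```bash
python3 -m creep '[{"slide":[-0.1,-0.1,2],"angular":[0,0,0],"claw":0.4},{"slide":[0,0,2.5],"angular":[0,0,0],"claw":0.4},{"slide":[0,0,1.7],"angular":[0,0,0],"claw":0.4},{"slide":[0,0,1],"angular":[0,0,0],"claw":0.4},{"slide":[0,0,0.4],"angular":[0,0,0],"claw":0.4},{"slide":[0,0,0],"angular":[0,0,0],"claw":0.4},{"slide":[0,0,0],"angular":[0,0,0],"claw":0.4}]' 35 | sed -n '2p;4p'
python3 -m creep '[{"slide":[0,0,0],"angular":[0,0,0],"claw":-0.2},{"slide":[0,0,0],"angular":[0,0,0],"claw":-0.2},{"slide":[0,0,0],"angular":[0,0,0],"claw":-0.2},{"slide":[0,0,0],"angular":[0,0,0],"claw":-0.2},{"slide":[0,0,0],"angular":[0,0,0],"claw":-0.2}]' 35 | sed -n '2p;4,6p'
python3 -m creep '[{"slide":[0,0,-0.5],"angular":[0,0,0],"claw":-0.2},{"slide":[0,0,-1.5],"angular":[0,0,0],"claw":-0.2},{"slide":[0,0,-2.5],"angular":[0,0,0],"claw":-0.2},{"slide":[0,0,-2.5],"angular":[0,0,0],"claw":-0.2},{"slide":[1.5,0.56,-1],"angular":[0,0,0],"claw":-0.2},{"slide":[3.4,1.27,0],"angular":[0,0,0],"claw":-0.2},{"slide":[3.4,1.27,0],"angular":[0,0,0],"claw":-0.2},{"slide":[3.4,1.27,0],"angular":[0,0,0],"claw":-0.2},{"slide":[3.4,1.27,0],"angular":[0,0,0],"claw":-0.2},{"slide":[3.4,1.27,0],"angular":[0,0,0],"claw":-0.2}]' | sed -n '4,6p'
python3 -m creep '[{"slide":[3.4,1.27,0],"angular":[0,0,0],"claw":-0.2},{"slide":[3.4,1.27,0],"angular":[0,0,0],"claw":-0.2},{"slide":[3.4,1.27,0],"angular":[0,0,0],"claw":-0.2},{"slide":[3.4,1.27,0],"angular":[0,0,0],"claw":-0.2},{"slide":[3,1.1,0],"angular":[0,0,0],"claw":-0.2},{"slide":[1.9,0.7,0],"angular":[0,0,0],"claw":-0.2},{"slide":[0,0,0],"angular":[0,0,0],"claw":-0.2},{"slide":[0,0,0],"angular":[0,0,0],"claw":-0.2},{"slide":[0,0,0],"angular":[0,0,0],"claw":-0.2},{"slide":[0,0,0],"angular":[0,0,0],"claw":-0.2}]' | sed -n '4,6p'
python3 - <<'E'
from h import *
togo([.5408,-.0281,-.0045],1.8458)
w,s=shot("wrist");held(w,s,.0085)
E
```

```text
tcp_pos: [0.509, -0.4263, -0.0092]
force: [-0.4, 0.3, 0.2]
tcp_pos: [0.5093, -0.427, -0.0083]
force: [0.1, -0.6, 5.9]
finger_gap: 0.502
gripper_force: 35.9
force: [0.3, 0.3, -1.2]
finger_gap: 0.504
gripper_force: 35.7
force: [-0.2, 0.3, -1.8]
finger_gap: 0.497
gripper_force: 35.7
t 45.93 tcp [ 0.5406 -0.0333  0.0702] heading 1.8447 go cm [0.5  0.16 7.47] turn z -0.001 tilt [ 0. -0. -1.] F [-0.2  0.3 -1.8] gap 0.497 gf 35.7
held tool xy mm [3.6 0.1] ([0.5397, -0.0298], [257.0, 259.0], np.float64(0.91))
```

```bash
python3 -m creep '[{"slide":[0.12,0.15,1.5],"angular":[0,0,0],"claw":-0.2},{"slide":[0,0,2],"angular":[0,0,0],"claw":-0.2},{"slide":[0,0,1.5],"angular":[0,0,0],"claw":-0.2},{"slide":[0,0,1],"angular":[0,0,0],"claw":-0.2},{"slide":[0,0,0.6],"angular":[0,0,0],"claw":-0.2},{"slide":[0,0,0],"angular":[0,0,0],"claw":-0.2},{"slide":[0,0,0.2],"angular":[0,0,0],"claw":-0.2},{"slide":[0,0,0.1],"angular":[0,0,0],"claw":-0.2},{"slide":[0,0,0],"angular":[0,0,0],"claw":-0.2},{"slide":[0,0,0],"angular":[0,0,0],"claw":-0.2}]' | sed -n '2p;4p'
python3 -m creep '[{"slide":[0,0,0.1],"angular":[0,0,0],"claw":-0.2},{"slide":[0,0,0],"angular":[0,0,0],"claw":-0.2},{"slide":[0,0,0],"angular":[0,0,0],"claw":-0.2}]' | sed -n '2p;4p'
```

```text
tcp_pos: [0.5422, -0.0311, 0.0017]
force: [0.5, -0.2, -0.4]
tcp_pos: [0.5419, -0.0309, 0.0003]
force: [-0.5, -0.8, -0.6]
```

```bash
python3 -m creep '[{"slide":[0,0,0.1],"angular":[0,0,0],"claw":-0.2},{"slide":[0,0,0.08],"angular":[0,0,0],"claw":-0.2},{"slide":[0,0,0],"angular":[0,0,0],"claw":-0.2},{"slide":[0,0,0],"angular":[0,0,0],"claw":-0.2}]' | sed -n '2p;4p'
python3 -m creep '[{"slide":[0,0,0.08],"angular":[0,0,0],"claw":-0.2},{"slide":[0,0,0],"angular":[0,0,0],"claw":-0.2},{"slide":[0,0,0],"angular":[0,0,0],"claw":-0.2}]' | sed -n '2p;4p'
python3 -m creep '[{"slide":[0,0,0],"angular":[0,0,0],"claw":0.1},{"slide":[0,0,0],"angular":[0,0,0],"claw":0.2},{"slide":[0,0,0],"angular":[0,0,0],"claw":0.25},{"slide":[0,0,0],"angular":[0,0,0],"claw":0.25},{"slide":[0,0,-1],"angular":[0,0,0],"claw":0.25},{"slide":[0,0,-2.5],"angular":[0,0,0],"claw":0.25},{"slide":[0,0,-3],"angular":[0,0,0],"claw":0.3},{"slide":[0,0,-1],"angular":[0,0,0],"claw":0.4},{"slide":[0,0,0],"angular":[0,0,0],"claw":0.4},{"slide":[0,0,0],"angular":[0,0,0],"claw":0.4}]' | sed -n '2p;4p'
python3 - <<'E'
from h import *
w,s=shot("wrist")
for q in caps("wrist",w,s,.006): print("wrist ring",*q)
togo([.345,-.186,.085],1.8458)
print(manip.sense()["q"])
E
```

```text
tcp_pos: [0.5417, -0.031, -0.0018]
force: [0.1, -0.4, -0.2]
tcp_pos: [0.5418, -0.0309, -0.0024]
force: [-0.9, 0.2, 1.8]
tcp_pos: [0.542, -0.031, 0.0731]
force: [0.7, -0.8, 0.3]
wrist ring [0.5955, 0.0442] [360.0, 132.0] 0.91
wrist ring [0.541, -0.0277] [256.0, 206.0] 0.93
wrist ring [0.6104, -0.0077] [353.0, 204.0] 0.93
wrist ring [0.6305, -0.0491] [356.0, 257.0] 0.31
wrist ring [0.5555, -0.0786] [257.0, 268.0] 0.88
wrist ring [0.3369, -0.1831] [32.0, 285.0] 0.57
t 48.53 tcp [ 0.5412 -0.0308  0.0722] heading 1.8458 go cm [ -9.6  -23.1   -1.27] turn z -0.0 tilt [-0.001  0.    -1.   ] F [-0.9  0.5 -0.3] gap 0.701 gf 0.0
[-2.63155322e-01  6.18705741e-01  1.75550416e+00 -9.90259242e-06
  7.68147552e-01 -5.38134720e-01]
```

```bash
python3 -m creep '[{"slide":[-0.8,-2,0],"angular":[0,0,0],"claw":0.4},{"slide":[-1.3,-3.3,0],"angular":[0,0,0],"claw":0.4},{"slide":[-1.3,-3.3,0],"angular":[0,0,0],"claw":0.4},{"slide":[-1.3,-3.3,0],"angular":[0,0,0],"claw":0.4},{"slide":[-1.3,-3.3,0],"angular":[0,0,0],"claw":0.4},{"slide":[-1.3,-3.3,0],"angular":[0,0,0],"claw":0.4},{"slide":[-1,-2.5,0],"angular":[0,0,0],"claw":0.4},{"slide":[-0.6,-1.6,0],"angular":[0,0,0],"claw":0.4},{"slide":[-0.4,-1.1,0],"angular":[0,0,0],"claw":0.4},{"slide":[0,0,0],"angular":[0,0,0],"claw":0.4}]' | sed -n '2,4p'
python3 -m creep '[{"slide":[0,0,0],"angular":[0,0,0],"claw":0.4},{"slide":[0,0,0],"angular":[0,0,0],"claw":0.4},{"slide":[0,0,0],"angular":[0,0,0],"claw":0.4}]' | sed -n '2,4p'
python3 - <<'E'
from h import *
togo([.3383,-.1846,-.011],1.8458)
w,s=shot("wrist"); print(np.round(s["q"],2))
for q in caps("wrist",w,s): print("wrist",*q)
E
```

```text
tcp_pos: [0.3365, -0.1849, 0.0714]
tool_rot: [0.605, 0.796, 0.0, -0.002]
force: [-0.4, -0.5, 0.2]
tcp_pos: [0.3393, -0.1844, 0.0721]
tool_rot: [0.603, 0.798, 0.0, -0.0]
force: [-0.1, -0.5, -0.0]
t 49.62 tcp [ 0.3393 -0.1844  0.0721] heading 1.8469 go cm [-0.   -0.1   8.31] turn z 0.001 tilt [-0.  0. -1.] F [-0.1 -0.5 -0. ] gap 0.696 gf 0.0
[-0.79  0.5   2.14  0.    0.5  -1.07]
wrist [0.5582, -0.0851] [508.0, 168.0] 0.15
wrist [0.3377, -0.1841] [255.0, 207.0] 0.76
```

```bash
python3 -m creep '[{"slide":[0,-0.05,2],"angular":[0,0,0],"claw":0.4},{"slide":[0,0,2.5],"angular":[0,0,0],"claw":0.4},{"slide":[0,0,2],"angular":[0,0,0],"claw":0.4},{"slide":[0,0,1.1],"angular":[0,0,0],"claw":0.4},{"slide":[0,0,0.6],"angular":[0,0,0],"claw":0.4},{"slide":[0,0,0],"angular":[0,0,0],"claw":0.4},{"slide":[0,0,0],"angular":[0,0,0],"claw":0.4}]' 35 | sed -n '2p;4p'
python3 -m creep '[{"slide":[0,0,0],"angular":[0,0,0],"claw":-0.2},{"slide":[0,0,0],"angular":[0,0,0],"claw":-0.2},{"slide":[0,0,0],"angular":[0,0,0],"claw":-0.2},{"slide":[0,0,0],"angular":[0,0,0],"claw":-0.2},{"slide":[0,0,0],"angular":[0,0,0],"claw":-0.2}]' 35 | sed -n '2p;4,6p'
python3 -m creep '[{"slide":[0,0,-0.5],"angular":[0,0,0],"claw":-0.2},{"slide":[0,0,-1.5],"angular":[0,0,0],"claw":-0.2},{"slide":[0,0,-2.5],"angular":[0,0,0],"claw":-0.2},{"slide":[0,0,-2.5],"angular":[0,0,0],"claw":-0.2},{"slide":[0,0,-1],"angular":[0,0,0],"claw":-0.2},{"slide":[0,0,0],"angular":[0,0,0],"claw":-0.2}]' | sed -n '2p;4,6p'
python3 -c "
from h import *
togo([.5268,.0214,.07],1.8458)"
```

```text
tcp_pos: [0.3387, -0.1847, -0.0095]
force: [-0.5, -0.3, -0.2]
tcp_pos: [0.3388, -0.1852, -0.0087]
force: [1.3, 1.2, 7.6]
finger_gap: 0.504
gripper_force: 35.7
tcp_pos: [0.3395, -0.186, 0.0727]
force: [0.6, 0.1, -0.4]
finger_gap: 0.497
gripper_force: 35.8
t 51.17 tcp [ 0.3395 -0.186   0.0727] heading 1.846 go cm [14.87 23.66  0.26] turn z 0.0 tilt [ 0.004 -0.004 -1.   ] F [ 0.6  0.1 -0.4] gap 0.497 gf 35.8
```

```bash
python3 -m creep '[{"slide":[1,1.6,0],"angular":[0,0,0],"claw":-0.2},{"slide":[1.95,3.12,0],"angular":[0,0,0],"claw":-0.2},{"slide":[1.95,3.12,0],"angular":[0,0,0],"claw":-0.2},{"slide":[1.95,3.12,0],"angular":[0,0,0],"claw":-0.2},{"slide":[1.95,3.12,0],"angular":[0,0,0],"claw":-0.2},{"slide":[1.95,3.12,0],"angular":[0,0,0],"claw":-0.2},{"slide":[1.95,3.12,0],"angular":[0,0,0],"claw":-0.2},{"slide":[1.3,2.1,0.1],"angular":[0,0,0],"claw":-0.2},{"slide":[0.8,1.2,0.1],"angular":[0,0,0],"claw":-0.2},{"slide":[0,0,0],"angular":[0,0,0],"claw":-0.2}]' | sed -n '2p;4,6p'
python3 -m creep '[{"slide":[0,0,0],"angular":[0,0,0],"claw":-0.2},{"slide":[0,0,0],"angular":[0,0,0],"claw":-0.2},{"slide":[0,0,0],"angular":[0,0,0],"claw":-0.2}]' | sed -n '2p;4,6p'
python3 - <<'E'
from h import *
togo([.5266,.0222,-.0027],1.8458)
w,s=shot("wrist");held(w,s,.0087)
for q in caps("wrist",w,s,.006): print("wrist ring",*q)
E
```

```text
tcp_pos: [0.527, 0.0234, 0.0676]
force: [-0.3, 0.6, -0.8]
finger_gap: 0.503
gripper_force: 35.9
tcp_pos: [0.524, 0.0206, 0.0681]
force: [-0.5, -0.7, -0.7]
finger_gap: 0.499
gripper_force: 35.9
t 52.25 tcp [0.524  0.0206 0.0681] heading 1.8441 go cm [0.08 0.31 7.08] turn z -0.002 tilt [-0.002  0.    -1.   ] F [-0.5 -0.7 -0.7] gap 0.499 gf 35.9
held tool xy mm [-3.7  0.4] ([0.5254, 0.0171], [258.0, 271.0], np.float64(1.16))
wrist ring [0.5963, 0.0433] [360.0, 209.0] 0.86
wrist ring [0.538, -0.0267] [258.0, 271.0] 2.84
wrist ring [0.6109, -0.0007] [355.0, 263.0] 0.56
wrist ring [0.6401, -0.0743] [349.0, 332.0] 0.08
```

```bash
python3 -m creep '[{"slide":[0.1,0.25,1.5],"angular":[0,0,0],"claw":-0.2},{"slide":[0,0,2],"angular":[0,0,0],"claw":-0.2},{"slide":[0,0,1.5],"angular":[0,0,0],"claw":-0.2},{"slide":[0,0,0.9],"angular":[0,0,0],"claw":-0.2},{"slide":[0,0,0.5],"angular":[0,0,0],"claw":-0.2},{"slide":[0,0,0],"angular":[0,0,0],"claw":-0.2},{"slide":[0,0,0.2],"angular":[0,0,0],"claw":-0.2},{"slide":[0,0,0.1],"angular":[0,0,0],"claw":-0.2},{"slide":[0,0,0],"angular":[0,0,0],"claw":-0.2},{"slide":[0,0,0],"angular":[0,0,0],"claw":-0.2}]' | sed -n '2p;4p'
python3 -m creep '[{"slide":[0,0,0],"angular":[0,0,0],"claw":-0.2},{"slide":[0,0,0],"angular":[0,0,0],"claw":-0.2}]' | sed -n '2p;4p'
```

```text
tcp_pos: [0.5281, 0.0232, 0.002]
force: [0.1, 0.0, 0.1]
tcp_pos: [0.528, 0.0233, 0.0018]
force: [0.0, 0.7, -0.4]
```

```bash
python3 -m creep '[{"slide":[0,-0.15,0.1],"angular":[0,0,0],"claw":-0.2},{"slide":[0,0,0.1],"angular":[0,0,0],"claw":-0.2},{"slide":[0,0,0.1],"angular":[0,0,0],"claw":-0.2},{"slide":[0,0,0.05],"angular":[0,0,0],"claw":-0.2},{"slide":[0,0,0],"angular":[0,0,0],"claw":-0.2},{"slide":[0,0,0],"angular":[0,0,0],"claw":-0.2}]' | sed -n '2p;4p'
python3 -m creep '[{"slide":[0,0,0.08],"angular":[0,0,0],"claw":-0.2},{"slide":[0,0,0],"angular":[0,0,0],"claw":-0.2},{"slide":[0,0,0],"angular":[0,0,0],"claw":-0.2}]' | sed -n '2p;4p'
python3 -m creep '[{"slide":[0,0,0.06],"angular":[0,0,0],"claw":-0.2},{"slide":[0,0,0],"angular":[0,0,0],"claw":-0.2},{"slide":[0,0,0],"angular":[0,0,0],"claw":-0.2}]' | sed -n '2p;4p'
```

```text
tcp_pos: [0.5262, 0.0228, -0.0021]
force: [0.4, 0.8, -1.9]
tcp_pos: [0.5264, 0.0228, -0.0026]
force: [-0.9, -0.3, 2.9]
tcp_pos: [0.5264, 0.0228, -0.0026]
force: [-1.8, -0.2, 6.8]
```

```bash
python3 -m creep '[{"slide":[0,0,0],"angular":[0,0,0],"claw":0.1},{"slide":[0,0,0],"angular":[0,0,0],"claw":0.2},{"slide":[0,0,0],"angular":[0,0,0],"claw":0.25},{"slide":[0,0,0],"angular":[0,0,0],"claw":0.25},{"slide":[0,0,-1],"angular":[0,0,0],"claw":0.25},{"slide":[0,0,-2.5],"angular":[0,0,0],"claw":0.25},{"slide":[0,0,-3.5],"angular":[0,0,0],"claw":0.2},{"slide":[0,0,-3.5],"angular":[0,0,0],"claw":0.2},{"slide":[0,0.5,-3.5],"angular":[0,0,0],"claw":0.2},{"slide":[0,2,-3],"angular":[0,0,0],"claw":0.2}]' | sed -n '2p;4p'
python3 -m creep '[{"slide":[-1,1,-2],"angular":[0,0,0],"claw":0.2},{"slide":[-1,0.5,-1],"angular":[0,0,0],"claw":0.2},{"slide":[0,0,0],"angular":[0,0,0],"claw":0.2},{"slide":[0,0,0],"angular":[0,0,0],"claw":0.2},{"slide":[0,0,0],"angular":[0,0,0],"claw":0.2}]' | sed -n '2p;4p'
python3 - <<'E'
from h import *
w,s=shot("wrist"); cv2.imwrite("pics/w11.png",w)
c,sn=np.cos(.275),np.sin(.275)
Rg={k:np.array([.5754+x*c-y*sn,-.0183+x*sn+y*c]) for k,(x,y) in RINGS.items()}
for n in ("wrist","scene"):
    im=w if n=="wrist" else shot(n)[0]
    if n=="scene": cv2.imwrite("pics/scene11.png",im)
    for q in caps(n,im,s,.006):
        k=min(Rg,key=lambda r:np.hypot(*(Rg[r]-q[0]))); print(n,k,np.round((Rg[k]-q[0])*1000,1),*q)
t=shot("top")[0];cv2.imwrite("pics/top11.png",t)
t1=cv2.imread("pics/top1.png")
# cover on bench: did the region change since set down?
for n,a,b in (("scene",cv2.imread("pics/scene1.png"),cv2.imread("pics/scene11.png")),("top",t1,t)):
    u,v=proj(n,(.441,.362,.04)).astype(int); A,B=[cv2.GaussianBlur(i,(5,5),0)[v-45:v+45,u-45:u+45].astype(int) for i in (a,b)]
    print(n,(u,v),"mean diff",abs(A-B).mean())
togo([.4413,.3617,.20],1.8458)
E
```

```text
tcp_pos: [0.5472, 0.0297, 0.1691]
force: [0.5, 0.3, -0.1]
tcp_pos: [0.5683, 0.0149, 0.1955]
force: [-1.1, 0.7, 0.4]
wrist near1 [ 0.2 -0.6] [0.5259, 0.0245] [222.0, 153.0] 0.92
wrist far1 [-0.  -0.8] [0.5954, 0.0442] [288.0, 153.0] 0.92
wrist near2 [-0.4 -0.6] [0.5412, -0.0275] [224.0, 199.0] 0.9
wrist far2 [-0.9 -0.8] [0.6109, -0.0077] [287.0, 199.0] 0.92
wrist near3 [-0.3 -0.6] [0.5557, -0.0794] [226.0, 241.0] 0.81
wrist far3 [-0.3 -0.4] [0.625, -0.0601] [285.0, 241.0] 0.86
scene near1 [-0.9  0.8] [0.527, 0.0231] [279.0, 207.0] 0.91
scene far1 [-0.9  0.6] [0.5963, 0.0428] [302.0, 214.0] 0.89
scene near2 [-1.2  0.6] [0.542, -0.0287] [273.0, 222.0] 0.93
scene far2 [-1.6  0.1] [0.6116, -0.0086] [297.0, 230.0] 0.96
scene near3 [-1.1  0.5] [0.5565, -0.0805] [267.0, 238.0] 0.92
scene far3 [-0.3  0.1] [0.625, -0.0606] [291.0, 246.0] 0.96
scene (np.int64(315), np.int64(121)) mean diff 62.92427983539095
top (np.int64(142), np.int64(186)) mean diff 46.39448559670782
t 55.7 tcp [0.5685 0.015  0.1952] heading 1.846 go cm [36.83 -2.82 -0.41] turn z 0.0 tilt [-0.004  0.001 -1.   ] F [-0.1  0.5 -0.2] gap 0.597 gf 0.0
```

All six jars are within 1.5 mm of their rings in both cameras. Now I go to the cover and compare its place with the picture taken after setting it down.

```bash
python3 -m creep '[{"slide":[2,-0.15,-0.2],"angular":[0,0,0],"claw":0},{"slide":[3.6,-0.28,-0.2],"angular":[0,0,0],"claw":0},{"slide":[3.6,-0.28,-0.2],"angular":[0,0,0],"claw":0},{"slide":[3.6,-0.28,-0.2],"angular":[0,0,0],"claw":0},{"slide":[3.6,-0.28,-0.2],"angular":[0,0,0],"claw":0},{"slide":[3.6,-0.28,-0.2],"angular":[0,0,0],"claw":0},{"slide":[3.6,-0.28,-0.2],"angular":[0,0,0],"claw":0},{"slide":[3.6,-0.28,-0.2],"angular":[0,0,0],"claw":0},{"slide":[3.6,-0.28,-0.2],"angular":[0,0,0],"claw":0},{"slide":[3,-0.25,-0.2],"angular":[0,0,0],"claw":0}]' | sed -n '2p;4p'
python3 -m creep '[{"slide":[2,-0.15,0],"angular":[0,0,0],"claw":0},{"slide":[1,0,0],"angular":[0,0,0],"claw":0},{"slide":[0,0,0],"angular":[0,0,0],"claw":0},{"slide":[0,0,0],"angular":[0,0,0],"claw":0},{"slide":[0,0,0],"angular":[0,0,0],"claw":0},{"slide":[0,0,0],"angular":[0,0,0],"claw":0}]' | sed -n '2p;4p'
python3 - <<'E'
from h import *
togo([.4413,.3617,.20],1.8458)
w,s=shot("wrist"); cv2.imwrite("pics/w12.png",w); np.savez("pics/w12.npz",**s)
w4=cv2.imread("pics/w4.png"); s4=dict(np.load("pics/w4.npz"))
# bar / cover corner positions: template from w4 matched in w12, reported as world shift at the bar's height
for nm,(x0,y0,x1,y1),z in (("bar",(235,122,285,218),.087),("TL",(180,78,212,110),.05),("TR",(305,78,337,110),.05)):
    T=w4[y0:y1,x0:x1]; r=cv2.matchTemplate(w,T,cv2.TM_CCOEFF_NORMED); _,v,_,l=cv2.minMaxLoc(r)
    a=np.array([(x0+x1)/2,(y0+y1)/2]); b=np.array(l)+(a-[x0,y0])
    print(nm,round(v,2),a,b,"shift mm",np.round((onz("wrist",b,z,s)-onz("wrist",a,z,s4))*1000,1))
# bar line by rosy colour: compare both
E
```

```text
tcp_pos: [0.4508, 0.3345, 0.2157]
force: [0.4, -0.4, 0.0]
tcp_pos: [0.4439, 0.3596, 0.2163]
force: [0.2, 0.3, 0.4]
t 57.03 tcp [0.4439 0.3596 0.2163] heading 1.8439 go cm [ 0.27 -0.2   1.63] turn z -0.002 tilt [-0.    -0.001 -1.   ] F [0.2 0.3 0.4] gap 0.504 gf 0.0
bar 0.96 [260. 170.] [258. 168.] shift mm [ 0.3 -0.3  0. ]
TL 0.95 [196.  94.] [194.  92.] shift mm [ 0.4 -0.1  0. ]
TR 0.94 [321.  94.] [319.  92.] shift mm [-0.1 -0.8  0. ]
```

The cover is unmoved (shifts under 1 mm). I descend and grip the bar lower this time: TCP z 0.040 puts the tips near 0.062, between the lid top and the bar's underside.

```bash
python3 -m creep '[{"slide":[0.1,-0.2,3],"angular":[0,0,0],"claw":0},{"slide":[0,0,3.5],"angular":[0,0,0],"claw":0},{"slide":[0,0,3.5],"angular":[0,0,0],"claw":0},{"slide":[0,0,2],"angular":[0,0,0],"claw":0},{"slide":[0,0,0],"angular":[0,0,0],"claw":0},{"slide":[0,0,0],"angular":[0,0,0],"claw":0},{"slide":[0,0,0],"angular":[0,0,0],"claw":0},{"slide":[0,0,0],"angular":[0,0,0],"claw":0}]' | sed -n '2p;4p'
python3 - <<'E'
from h import *
togo([.4413,.3617,.041],1.8458)
E
```

```text
tcp_pos: [0.4429, 0.362, 0.0985]
force: [-1.2, 0.4, -0.1]
t 57.75 tcp [0.4429 0.362  0.0985] heading 1.8453 go cm [ 0.01 -0.19  5.75] turn z -0.001 tilt [ 0.004  0.002 -1.   ] F [-1.2  0.4 -0.1] gap 0.504 gf 0.0
```

```bash
python3 -m creep '[{"slide":[0,-0.15,1.5],"angular":[0,0,0],"claw":0},{"slide":[0,0,1.5],"angular":[0,0,0],"claw":0},{"slide":[0,0,1.2],"angular":[0,0,0],"claw":0},{"slide":[0,0,0.9],"angular":[0,0,0],"claw":0},{"slide":[0,0,0.5],"angular":[0,0,0],"claw":0},{"slide":[0,0,0],"angular":[0,0,0],"claw":0},{"slide":[0,0,0],"angular":[0,0,0],"claw":0}]' 50 | sed -n '2p;4p'
python3 -m creep '[{"slide":[0,0,0],"angular":[0,0,0],"claw":-1},{"slide":[0,0,0],"angular":[0,0,0],"claw":-1},{"slide":[0,0,0],"angular":[0,0,0],"claw":-1},{"slide":[0,0,0],"angular":[0,0,0],"claw":-1},{"slide":[0,0,0],"angular":[0,0,0],"claw":-1},{"slide":[0,0,0],"angular":[0,0,0],"claw":-1},{"slide":[0,0,0],"angular":[0,0,0],"claw":-1}]' 60 | sed -n '2p;4,6p'
python3 -c "
from h import *
togo([.4413,.3617,.04],1.8458)"
```

```text
tcp_pos: [0.4403, 0.3613, 0.0412]
force: [0.3, -0.3, -0.7]
tcp_pos: [0.4406, 0.3615, 0.0415]
force: [-1.1, 0.1, 5.5]
finger_gap: 0.125
gripper_force: 60.0
t 58.92 tcp [0.4406 0.3615 0.0415] heading 1.8459 go cm [-0.    0.07  0.15] turn z 0.0 tilt [ 0.002  0.001 -1.   ] F [-1.1  0.1  5.5] gap 0.125 gf 60.0
```

```bash
python3 -m creep '[{"slide":[0,0,-0.3],"angular":[0,0,0],"claw":-1},{"slide":[0,0,-0.7],"angular":[0,0,0],"claw":-1},{"slide":[0,0,-1.3],"angular":[0,0,0],"claw":-1},{"slide":[0,0,-1.8],"angular":[0,0,0],"claw":-1},{"slide":[0,0,-2],"angular":[0,0,0],"claw":-1},{"slide":[0,0,-1.8],"angular":[0,0,0],"claw":-1},{"slide":[0,0,-1],"angular":[0,0,0],"claw":-1},{"slide":[0,0,0],"angular":[0,0,0],"claw":-1},{"slide":[0,0,0],"angular":[0,0,0],"claw":-1}]' 60 | sed -n '2p;4,6p'
python3 -m creep '[{"slide":[-1,0.06,0],"angular":[0,0,0],"claw":-1},{"slide":[-2,0.13,0],"angular":[0,0,0],"claw":-1},{"slide":[-3,0.19,0],"angular":[0,0,0],"claw":-1},{"slide":[-3.3,0.21,0],"angular":[0,0,0],"claw":-1},{"slide":[-3.3,0.21,0],"angular":[0,0,0],"claw":-1},{"slide":[-3.3,0.21,0],"angular":[0,0,0],"claw":-1},{"slide":[-3.3,0.21,0],"angular":[0,0,0],"claw":-1},{"slide":[-3.3,0.21,0],"angular":[0,0,0],"claw":-1},{"slide":[-3.3,0.21,0],"angular":[0,0,0],"claw":-1},{"slide":[-3.3,0.21,0],"angular":[0,0,0],"claw":-1}]' | sed -n '2p;4,6p'
python3 -m creep '[{"slide":[-3.3,0.21,0],"angular":[0,0,0],"claw":-1},{"slide":[-3,0.19,0],"angular":[0,0,0],"claw":-1},{"slide":[-2.2,0.14,0],"angular":[0,0,0],"claw":-1},{"slide":[-1.4,0.1,0],"angular":[0,0,0],"claw":-1},{"slide":[-0.7,0.05,0],"angular":[0,0,0],"claw":-1},{"slide":[0,0,0],"angular":[0,0,0],"claw":-1},{"slide":[0,0,0],"angular":[0,0,0],"claw":-1},{"slide":[0,0,0],"angular":[0,0,0],"claw":-1},{"slide":[0,0,0],"angular":[0,0,0],"claw":-1},{"slide":[0,0,0],"angular":[0,0,0],"claw":-1}]' | sed -n '2p;4,6p'
python3 - <<'E'
from h import *
togo([.5741,-.0170,.0455],1.8458)
w,s=shot("wrist"); cv2.imwrite("pics/w13.png",w)
c,sn=np.cos(.275),np.sin(.275)
Rg={k:np.array([.5754+x*c-y*sn,-.0183+x*sn+y*c]) for k,(x,y) in RINGS.items()}
im=shot("scene")[0]; cv2.imwrite("pics/scene13.png",im)
for q in caps("scene",im,s,.006):
    k=min(Rg,key=lambda r:np.hypot(*(Rg[r]-q[0]))); print(k,np.round((Rg[k]-q[0])*1000,1),*q)
E
```

```text
tcp_pos: [0.4394, 0.3609, 0.1295]
force: [0.5, -0.1, -4.4]
finger_gap: 0.127
gripper_force: 58.8
tcp_pos: [0.5356, 0.0837, 0.128]
force: [1.0, -0.2, -3.7]
finger_gap: 0.126
gripper_force: 58.8
tcp_pos: [0.5715, -0.0128, 0.1296]
force: [0.2, -1.2, -3.5]
finger_gap: 0.126
gripper_force: 58.8
t 61.33 tcp [ 0.5715 -0.0128  0.1296] heading 1.8476 go cm [-0.48  0.14  8.41] turn z 0.002 tilt [-0.001  0.    -1.   ] F [ 0.2 -1.2 -3.5] gap 0.126 gf 58.8
near3 [-7.8 18.2] [0.5632, -0.0982] [265.0, 244.0] 0.12
```

```bash
python3 -m creep '[{"slide":[-0.4,0.14,0],"angular":[0,0,0],"claw":-1},{"slide":[0,0,0],"angular":[0,0,0],"claw":-1},{"slide":[0,0,0.8],"angular":[0,0,0],"claw":-1},{"slide":[0,0,1.3],"angular":[0,0,0],"claw":-1},{"slide":[0,0,1.3],"angular":[0,0,0],"claw":-1},{"slide":[0,0,1.3],"angular":[0,0,0],"claw":-1},{"slide":[0,0,0.8],"angular":[0,0,0],"claw":-1},{"slide":[0,0,0],"angular":[0,0,0],"claw":-1},{"slide":[0,0,0],"angular":[0,0,0],"claw":-1},{"slide":[0,0,0],"angular":[0,0,0],"claw":-1}]' | sed -n '2p;4p'
python3 - <<'E'
from h import *
togo([.5741,-.0170,.0455],1.8458)
w,s=shot("wrist"); cv2.imwrite("pics/w14.png",w)
E
```

```text
tcp_pos: [0.575, -0.0178, 0.0749]
force: [0.4, -0.2, -3.3]
t 62.27 tcp [ 0.575  -0.0178  0.0749] heading 1.8457 go cm [ 0.1  -0.07  2.94] turn z -0.0 tilt [ 0.001 -0.    -1.   ] F [ 0.4 -0.2 -3.3] gap 0.128 gf 58.8
```

View pics/w14.png

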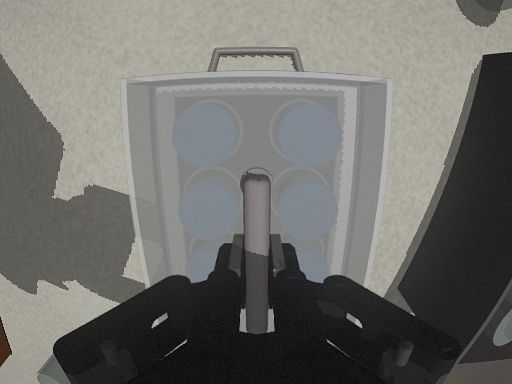

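The cover is squarely over the loaded tray, caps under it at (207,132), (309,132), (208,203) and (307,205), symmetric about the bar at column 257. I lower it gently.

```bash
python3 -m creep '[{"slide":[0.08,-0.06,0.4],"angular":[0,0,0],"claw":-1},{"slide":[0,0,0.4],"angular":[0,0,0],"claw":-1},{"slide":[0,0,0.4],"angular":[0,0,0],"claw":-1},{"slide":[0,0,0.3],"angular":[0,0,0],"claw":-1},{"slide":[0,0,0.2],"angular":[0,0,0],"claw":-1},{"slide":[0,0,0],"angular":[0,0,0],"claw":-1},{"slide":[0,0,0],"angular":[0,0,0],"claw":-1}]' | sed -n '2p;4p'
python3 -m creep '[{"slide":[0,0,0.25],"angular":[0,0,0],"claw":-1},{"slide":[0,0,0.25],"angular":[0,0,0],"claw":-1},{"slide":[0,0,0.2],"angular":[0,0,0],"claw":-1},{"slide":[0,0,0],"angular":[0,0,0],"claw":-1},{"slide":[0,0,0],"angular":[0,0,0],"claw":-1}]' | sed -n '2p;4p'
python3 -m creep '[{"slide":[0,0,0.2],"angular":[0,0,0],"claw":-1},{"slide":[0,0,0.1],"angular":[0,0,0],"claw":-1},{"slide":[0,0,0],"angular":[0,0,0],"claw":-1},{"slide":[0,0,0],"angular":[0,0,0],"claw":-1}]' | sed -n '2p;4p'
```

```text
tcp_pos: [0.5736, -0.017, 0.0573]
force: [0.4, 0.1, -3.2]
tcp_pos: [0.5735, -0.017, 0.0504]
force: [-0.2, 0.5, -3.9]
tcp_pos: [0.5736, -0.017, 0.0475]
force: [-0.1, -0.1, -3.5]
```

```bash
python3 -m creep '[{"slide":[0,0,0.1],"angular":[0,0,0],"claw":-1},{"slide":[0,0,0],"angular":[0,0,0],"claw":-1},{"slide":[0,0,0],"angular":[0,0,0],"claw":-1}]' | sed -n '2p;4p'
python3 -m creep '[{"slide":[0,0,0.08],"angular":[0,0,0],"claw":-1},{"slide":[0,0,0],"angular":[0,0,0],"claw":-1},{"slide":[0,0,0],"angular":[0,0,0],"claw":-1}]' | sed -n '2p;4p'
python3 -m creep '[{"slide":[0,0,0.06],"angular":[0,0,0],"claw":-1},{"slide":[0,0,0],"angular":[0,0,0],"claw":-1},{"slide":[0,0,0],"angular":[0,0,0],"claw":-1}]' | sed -n '2p;4p'
```

```text
tcp_pos: [0.5737, -0.017, 0.0466]
force: [0.5, 0.3, -3.5]
tcp_pos: [0.5736, -0.017, 0.0457]
force: [0.3, 0.0, -4.2]
tcp_pos: [0.5737, -0.017, 0.0456]
force: [-0.9, 0.2, 0.3]
```

Contact at 0.0456, the expected ledge height, so it is seated. I release it and retreat.

```bash
python3 -m creep '[{"slide":[0,0,0],"angular":[0,0,0],"claw":-0.5},{"slide":[0,0,0],"angular":[0,0,0],"claw":-0.3},{"slide":[0,0,0],"angular":[0,0,0],"claw":-0.1},{"slide":[0,0,0],"angular":[0,0,0],"claw":-0.1},{"slide":[0,0,-0.5],"angular":[0,0,0],"claw":-0.1},{"slide":[0,0,-1.5],"angular":[0,0,0],"claw":-0.1},{"slide":[0,0,-3],"angular":[0,0,0],"claw":-0.1},{"slide":[0,0,-3.5],"angular":[0,0,0],"claw":0},{"slide":[0,0,-3.5],"angular":[0,0,0],"claw":0},{"slide":[0,-2,-3.5],"angular":[0,0,0],"claw":0}]' | sed -n '2p;4p'
python3 -m creep '[{"slide":[-2,-2.5,-2.5],"angular":[0,0,0],"claw":0},{"slide":[-2,-1,-1.5],"angular":[0,0,0],"claw":0},{"slide":[0,0,0],"angular":[0,0,0],"claw":0},{"slide":[0,0,0],"angular":[0,0,0],"claw":0},{"slide":[0,0,0],"angular":[0,0,0],"claw":0}]' | sed -n '2p;4p'
python3 - <<'E'
from h import *
w,s=shot("wrist"); im=shot("scene")[0]
cv2.imwrite("pics/fin.png",np.hstack([cv2.resize(w[60:300,100:420],None,fx=1.25,fy=1.25),cv2.resize(im[150:310,190:400],None,fx=1.875,fy=1.875)]))
E
```

```text
tcp_pos: [0.5576, -0.0225, 0.2025]
force: [1.0, -0.3, 0.5]
tcp_pos: [0.5312, -0.07, 0.2398]
force: [0.1, 0.8, -0.1]
```

View pics/fin.png

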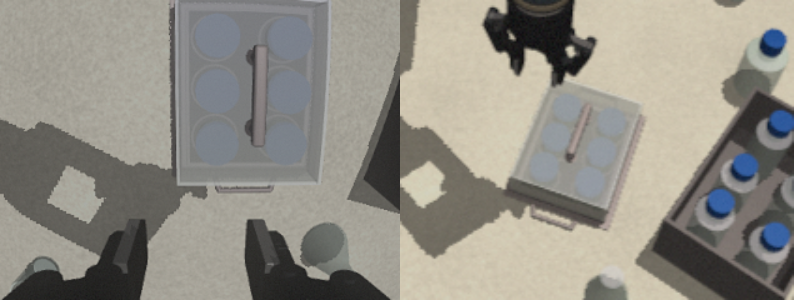

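Both views show the cover seated squarely over the tray with all six jars upright on their rings, bar at (260,95) in the left half, and the flask and beaker where they were. I hand the job in.

```bash
python3 -c "
from station import ticket
print(ticket.sign_off())"
```

```text
the job is handed in; nothing more can be done
None
```

The job is handed in, with no verdict returned: all six jars stand upright on their rings (within about 2 mm, far row filled first), and the cover is back on the ledge, set down at the height expected for a level seat.

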